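Close, pin and hold the wax-mould jig

TASK

Start the vacuum pump by pressing the green button fully down and letting it come back up. Then swing the open half of the aluminium mould jig shut, take the brass-headed locking pin from the wooden block, push it all the way down through the two lined-up lug holes until its collar sits on the upper lug, and let go of it. Last, press the red spring pad on the swinging half fully in to keep the mould squeezed shut, and finish while still holding it pressed; leave the two dark punches and the amber jar where they are.

Things in the scene. Friction and masses are not known exactly. Their poses are not given: they have to be found in the camera images.
- mould: Clamshell mould jig, fixed. Origin on the bench, in the parting plane, midway along the halves. Steel base 150 (x) by 190 (y -103 to +87) by 12 mm high. Two upright aluminium halves 120 long (y -60 to +60), 18 thick, from 14 to 59 mm above the bench: fixed one at x 0 to +18, swinging one (shut) at x -18 to 0. At the -y end each has a lug 34 (x) by 30 (y) by 12 mm with a vertical 10 mm hole
- jig_hinge (a point): Point on the vertical hinge axis of the swinging half, at mould x 0, y +66 mm, at the height of the halves' tops (59 mm above the bench)
- swing (a joint): Angle of the swinging half, rad: 0 shut against the fixed half (hard stop, holes lined up), positive open, 0.6 to 1.05 at the start. It opens towards the mould's -x side: seen from above it turns clockwise about the hinge as it opens. Stiff hinge (0.1 N m friction): stays where it is left
- upper_hole (a point): Centre of the top mouth of the hole in the swinging half's lug (lug 45 to 57 mm above the bench, mouth at 57); moves with that half, 144 mm from the hinge axis; at mould x 0, y -78 mm when shut
- lower_hole (a point): Centre of the top mouth of the hole in the fixed half's lug (lug 27 to 39 mm above the bench, mouth at 39), at mould x 0, y -78 mm
- pad (a joint): Red round spring pad (28 mm across, standing 12 mm out of the outer face of the swinging half, i.e. on the mould's -x side when shut): 0 out, 0.006 m fully in, 6 mm travel, about 8 N to push it fully in; springs back when let go
- pad_face (a point): Centre of the pad's outer face, 39.5 mm above the bench; when shut at mould x -30.5, y 0 mm. Across the shut jig it is 49 mm from pad face to the fixed half's flat outer face (43 mm with the pad fully in), so the two can be pinched together from above, or the pad pushed sideways alone
- pin: Locking pin, tip down in any of the block's three holes. Origin at the tip, z up. Steel shank 8 mm thick, 38 long, last 4 mm tapered; then a brass collar 20 mm wide (38 to 43 mm above the tip) and a round brass head 16 mm wide up to 79 mm. About 60 g. In the block the tip is 7 mm above the bench, the collar on the block's top; fully home in the jig the tip is 19 mm above the bench
- pin_tip (a point): The tip of the pin's shank
- block: Dark wooden block, fixed, 165 (x) by 55 (y) by 45 mm high, origin under its centre. Three vertical 10 mm holes in its top at x -52, 0 and +52 mm hold the pin and the two punches
- punch1: Bystander: dark steel punch in the block; head 14 mm wide below, 11 mm above, standing 26 mm above the block's top; origin at its tip
- punch2: Bystander: second dark steel punch, like the first
- jar: Bystander: amber glass jar with black cap, 50 mm wide, 62 mm high, origin under its centre
- vac_button (a joint): Green pump start button: 0 up, 0.006 m fully down, 6 mm travel, 5 N to press fully; springs back
- vac_button_top (a point): Centre of the top face of the green button, which is 30 mm across and points up, on a grey control box 80 by 80 by 40 mm high fixed to the bench
Things that resemble listed ones, but are neither listed nor needed, are in the scene too. Of the things that look like the part that bears vac_button, take the one that is farthest to the robot's left at the start. Leave any white look-alike of the mould alone.

How it is judged:
On the way, in this order (a step that is already met when the one before it is completed fails the run):
1. the green button is pressed fully down (value of joint vac_button above 0.005 m), for 0.05 s.
2. the green button has come back up (value of joint vac_button below 0.0015 m), for 0.1 s.
3. the swinging half is shut (value of joint swing below 0.035 rad), for 0.2 s.
4. the pin is fully home through both lug holes and let go (value of joint swing below 0.035 rad and horizontal distance between pin_tip and lower_hole below 0.004 m and z of pin_tip in the frame of mould below 0.023 m and angle between pin's own z axis and vertical below 0.12 rad and contact force between the fingers and pin below 0.2 N), for 0.2 s.
At the end, for the whole second after the job is handed in: Through the last second: half shut (0.035 rad), pin through both holes (tip within 4 mm of the hole axis, collar within 4 mm of the lug, upright within 0.12 rad), not touched by the fingers; red pad held in at least 4.5 of 6 mm by the robot (over 3 N); green button up (all of step 4 and value of joint pad above 0.0045 m and contact force between any of the fingers, the arm and mould above 3 N and value of joint vac_button below 0.0015 m); the arm keeps its last pose, push and grip.
It fails at once if a punch or the jar is moved by more than 25 mm (distance of any of punch1, punch2, jar from where it was at the start of the episode above 0.025 m).
It also fails if it takes over 72 s, if anything falls off the work surface, if the arm or the gripper's body presses on something with over 40 N, if the wrist force passes 120 N, or if a joint passes its speed limit or range.

ROBOT

A 6-joint arm with a two-finger parallel gripper is mounted at the origin on the work surface. World frame = base frame: x ahead of the robot, y to its left, z up, the work surface at z = 0. Lengths are in m, angles in rad, forces in N, time in s.
With the tool pointing down it reaches from about 0.275 to 0.85 m from the base axis. Payload 5.2 kg.
Tool frame: the origin (TCP) lies between the finger pads; the fingertips stand 8 mm ahead of it and the grasp point (between the pads) lies 11 mm behind it (robot.tcp_to_tips is the y of the fingertips in the tool frame, in m); y points along the fingers, z is the direction in which the jaws open and shut, and the axes are right-handed (so a half turn about y gives the same grasp; the last joint's range is limited). The gripper opens to 85 mm and grips with 20 to 120 N. Pads are 22 mm wide; open, the fingers measure 114 mm over their backs; the gripper's body (76 mm by 85 mm) begins 54 mm behind the grasp point. The pads swing forward as they close: fully open they stand 13 mm farther back than shut.
Start: joints at [1.068, 0.259, 1.535, -0, 1.348, -0.203], TCP at [0.162, 0.525, 0.239] pointing down, gripper open.
Joint ranges: [-3.14, 3.14], [-0.91, 2.08], [0.19, 2.58], [-1.22, 4.36], [0.22, 2.71], [-3.12, 3.12]. Speed limits (rad/s): [2.57, 2.57, 3.14, 3.14, 3.14, 3.14].

INTERFACE

Orientations are given as a unit quaternion [x, y, z, w].
In Python, from plant import robot gives the robot as it stands.
- The arm moves only by the tool send_rows, never from a script. Its argument "deltas" is one flat list of numbers, 7 for each row, row after row: the opening, from 0 (shut) to 1 (fully open), then the shift along the tool's x, y, z in m, then the turn, a rotation vector about the tool's x, y, z in degrees. A call has 1 to 10 rows; each row is the pose to reach, as a shift and turn from the pose commanded when the call began, along the tool's axes at that moment; what a row does not reach only later rows make up. A row lasts 1/12 s, in which the tool goes at most 41.7 mm and 7.16 degrees, less where a joint would pass 70% of its speed; a pose out of reach is approached as far as the arm can. A call with a gripper value outside its range is refused whole. The fingers move at their own pace and stop on an object; "squeeze" is the grip in N (left out, the last holds). Time passes only in rows, so rows that repeat a pose let the fingers close. It gives the time, the measured TCP pose, the force and the opening at its end, in the units of the state.
- robot.observe(): the state, without advancing time (a new reading comes with each control period).
- robot.grab_frame(name): name is "scene" or "side" or "wrist"; returns the picture (420x560x3 uint8, red, green, blue); there is no depth.
- robot.camera_params(name): a dict with "intrinsics" (3x3 intrinsics, pixels), "pose" (4x4, takes a point from camera to world coordinates). Camera axes: x right, y down, z forward; pixel columns grow to the right and rows downward; lengths in m; the calibration is good to about 2 mm. A picture is of the moment at which its call begins: read the wrist's pose just before it. camera_params takes no time and is no camera call; for the wrist camera it gives the pose at the moment of the call.
- robot.sign_off(): hands the job in, once; it reports no verdict.
Trained networks look in the newest picture that a camera, given by its name, has taken for a name from the list of things; names that differ only in an ending like _2 or _b are one class to them, and where a whole thing is asked for, a point or a joint stands for the part that bears it (a point fixed in the world has none). Each returns a list of dicts, best first, with "confidence" (0 to 1); they miss things now and then, are a little off and sometimes report something else, mostly with a low value. They report only what shows in the picture. A call takes as long as a camera call. They do not tell look-alikes from the thing itself.
- robot.regions_of(thing, camera): "pixels" (420x560 bool, what is visible of it).
- robot.pinpoint(thing, camera): "centre" ([x, y, z] in m, in the coordinates of the camera as it stood for that picture, good to about 4 mm: a listed point, or the origin of a listed thing).
The state is a dict: "t": time; "joint_pos": joint angles; "joint_vel": joint speeds; "effort": joint torques, N m; "ee_pos": TCP position; "orientation": TCP orientation; "wrist_force": force on the tool from outside, world axes, zero at the start; "wrist_torque": the same for the moment, N m; "grip_width": opening from 0.0 (shut) to 1.0 (fully open).
Only numpy, scipy, OpenCV 4.12 (cv2) and the standard library are available. Lean on these libraries where they do the work, as an engineer would, in place of code of your own. Each camera call takes 0.05 s, during which the arm holds its last target.

## Working session

There is one attempt and no reset: what is moved stays moved. The work goes in short steps, Python scripts to look and compute and a tool call to move; the robot and the scene stay as the last step left them, time stands still between calls to the robot, and variables do not carry over. Pictures are saved under pics/ and viewed, and the job is handed in when it is done.

Besides the shell and the picture viewer there is one more tool, called after ">>>" as name(argument=value, ...), one argument or row to a line, values as JSON. send_rows: Moves the arm, as the interface text tells. Its arguments: {"type":"object","properties":{"deltas":{"type":"array","items":{"type":"number"}},"squeeze":{"type":"number"}},"required":["deltas"]}

```bash
ls; mkdir -p pics
python3 - <<'E'
from plant import robot
import cv2, numpy as np
print(robot.observe())
print([a for a in dir(robot) if a[0]!='_'])
for n in ["scene","side","wrist"]:
    im=robot.grab_frame(n); cv2.imwrite(f"pics/{n}0.png",im[:,:,::-1])
    p=robot.camera_params(n); print(n,np.round(p["intrinsics"],1).tolist(),np.round(p["pose"],3).tolist())
E
```

```text
pics
{'t': 0.0, 'joint_pos': array([ 1.06818591e+00,  2.59338180e-01,  1.53609724e+00, -1.91486279e-05,
        1.34797065e+00, -2.02813638e-01]), 'joint_vel': array([ 0.00038659, -0.0011325 , -0.00091328,  0.00024861,  0.00024693,
       -0.0007088 ]), 'effort': array([-1.18006097e-03, -4.46033370e+01, -2.90570015e+01, -2.92635186e-04,
        1.19286269e-02, -2.07323711e-05]), 'ee_pos': array([0.16216907, 0.52501369, 0.23847158]), 'orientation': array([ 0.69978136, -0.10581143,  0.10538086, -0.69857345]), 'wrist_force': array([-0.50911983,  0.11744556, -0.13080447]), 'wrist_torque': array([ 0.00284285, -0.04445568,  0.02014331]), 'grip_width': 1.0003875851514483}
['IKError', 'camera_params', 'grab_frame', 'observe', 'pinpoint', 'regions_of', 'sign_off', 'tcp_to_tips']
scene [[489.9, 0.0, 284.0], [0.0, 489.9, 210.2], [0.0, 0.0, 1.0]] [[0.783, 0.451, -0.428, 1.022], [0.622, -0.57, 0.537, -0.571], [-0.002, -0.687, -0.727, 0.937], [0.0, 0.0, 0.0, 1.0]]
side [[379.0, 0.0, 278.3], [0.0, 379.0, 209.2], [0.0, 0.0, 1.0]] [[0.936, -0.264, 0.233, 0.335], [-0.352, -0.668, 0.656, -0.528], [-0.018, -0.696, -0.718, 0.711], [0.0, 0.0, 0.0, 1.0]]
wrist [[377.4, 0.0, 272.7], [0.0, 377.4, 206.1], [0.0, 0.0, 1.0]] [[0.295, 0.909, 0.294, 0.088], [0.955, -0.281, -0.092, 0.548], [-0.001, 0.308, -0.952, 0.373], [0.0, 0.0, 0.0, 1.0]]
```

View pics/scene0.png

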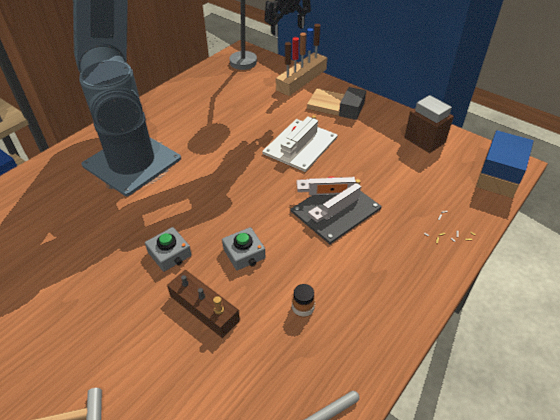

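View pics/side0.png

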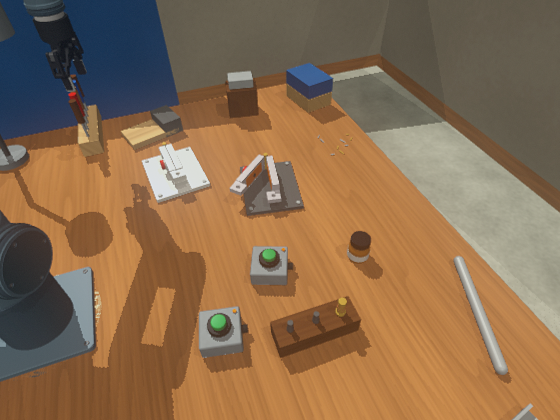

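View pics/wrist0.png

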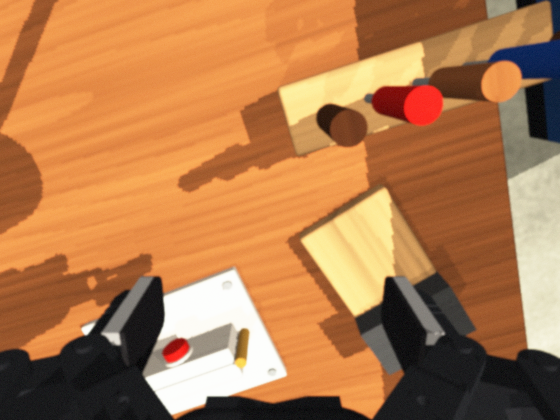

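The scene and side views show two green-button boxes (scene px 167,247 and 243,247), the dark-based mould with its swing half open, the white look-alike, the block with the brass pin in an end hole, and the jar. Next I measure.

```bash
cat > h.py <<'E'
from plant import robot
import numpy as np, cv2
def pp(thing,cam,minc=0.2):
    P=np.array(robot.camera_params(cam)["pose"])
    return [(round(float(d["confidence"]),2),np.round(P[:3,:3]@np.array(d["centre"])+P[:3,3],4)) for d in robot.pinpoint(thing,cam) if d["confidence"]>minc]
def ray(cam,uv,prm=None):
    p=prm or robot.camera_params(cam);K=np.array(p["intrinsics"]);P=np.array(p["pose"])
    d=P[:3,:3]@np.linalg.solve(K,[uv[0],uv[1],1.]);return P[:3,3],d/np.linalg.norm(d)
def plane(cam,uv,z,prm=None):
    o,d=ray(cam,uv,prm);return o+d*(z-o[2])/d[2]
def tri(rs):
    A=0;b=0
    for o,d in rs:
        M=np.eye(3)-np.outer(d,d);A=A+M;b=b+M@o
    x=np.linalg.solve(A,b);return x,[np.linalg.norm((np.eye(3)-np.outer(d,d))@(x-o)) for o,d in rs]
def proj(cam,X,prm=None):
    p=prm or robot.camera_params(cam);K=np.array(p["intrinsics"]);P=np.array(p["pose"])
    c=P[:3,:3].T@(np.array(X)-P[:3,3]);return (K@c)[:2]/c[2]
def save(cam,name,crop=None,s=1):
    im=robot.grab_frame(cam)[:,:,::-1]
    if crop: x0,y0,x1,y1=crop; im=im[y0:y1,x0:x1]
    if s!=1: im=cv2.resize(im,None,fx=s,fy=s,interpolation=cv2.INTER_CUBIC)
    cv2.imwrite(f"pics/{name}.png",im)
E
python3 - <<'E'
from h import *
for t in ["vac_button_top","mould","jig_hinge","upper_hole","lower_hole","pad_face","pin","pin_tip","block","jar"]:
    for c in ["scene","side"]:
        print(t,c,pp(t,c))
print(robot.observe()["t"])
E
```

```text
vac_button_top scene [(0.61, array([ 0.4833, -0.0493,  0.0586])), (0.47, array([ 0.3398, -0.1657,  0.0622]))]
vac_button_top side [(0.76, array([ 0.341 , -0.1639,  0.059 ])), (0.53, array([ 0.4839, -0.0513,  0.0602]))]
mould scene [(0.88, array([ 0.5781,  0.2176, -0.0016])), (0.58, array([0.3401, 0.3731, 0.001 ]))]
mould side [(0.65, array([ 0.6843, -0.0805,  0.0014])), (0.62, array([ 0.5765,  0.2159, -0.0016]))]
jig_hinge scene [(0.9, array([0.3303, 0.4382, 0.0569])), (0.68, array([0.587 , 0.2826, 0.0576])), (0.22, array([ 0.5682, -0.2196,  0.0067]))]
jig_hinge side [(0.82, array([0.3312, 0.4398, 0.0558])), (0.69, array([0.5862, 0.2815, 0.0513]))]
upper_hole scene [(0.65, array([0.482 , 0.1827, 0.0541])), (0.51, array([0.348 , 0.2933, 0.0596]))]
upper_hole side [(0.93, array([0.3454, 0.2948, 0.0603])), (0.92, array([0.4844, 0.185 , 0.0565]))]
lower_hole scene [(0.9, array([0.3459, 0.2935, 0.0398])), (0.71, array([0.5639, 0.1354, 0.0331])), (0.66, array([ 0.5142, -0.2207,  0.004 ]))]
lower_hole side [(0.86, array([0.5605, 0.1415, 0.0378])), (0.72, array([0.3449, 0.2964, 0.0364]))]
pad_face scene []
pad_face side [(0.37, array([0.3044, 0.3701, 0.0369]))]
pin scene [(0.64, array([ 0.568 , -0.2205,  0.0085]))]
pin side [(0.69, array([ 0.566 , -0.2239,  0.0075]))]
pin_tip scene [(0.68, array([ 0.5665, -0.2249,  0.0071])), (0.25, array([ 5.760e-01,  2.172e-01, -1.000e-04]))]
pin_tip side [(0.74, array([ 0.5683, -0.2204,  0.0056]))]
block scene [(0.6, array([ 0.5125, -0.2237, -0.0019]))]
block side [(0.97, array([ 0.5137, -0.2213, -0.0013]))]
jar scene [(0.85, array([ 0.6865, -0.0848, -0.0053]))]
jar side [(0.67, array([ 0.6853, -0.0828,  0.0017]))]
1.15
```

```bash
cat >> h.py <<'E'
from scipy.spatial.transform import Rotation as Ro
def Rdown(ang): # tool z along world heading ang(deg), tool y down
    a=np.radians(ang); z=np.array([np.cos(a),np.sin(a),0]); y=np.array([0,0,-1.]); x=np.cross(y,z)
    return np.stack([x,y,z],1)
def go(pos,ang=None,base=None):
    o=robot.observe(); R=Ro.from_quat(o["orientation"]).as_matrix()
    d=R.T@(np.array(pos)-o["ee_pos"])
    r=np.zeros(3)
    if ang is not None: r=np.degrees(Ro.from_matrix(R.T@Rdown(ang)).as_rotvec())
    print("ee",np.round(o["ee_pos"],4),"d",np.round(d,4).tolist(),"rot",np.round(r,2).tolist(),"rows",max(np.linalg.norm(d)/.0417,np.linalg.norm(r)/7.16).round(1),"q6",round(o["joint_pos"][5],2))
def st():
    o=robot.observe(); R=Ro.from_quat(o["orientation"]).as_matrix()
    print("t",round(o["t"],2),"ee",np.round(o["ee_pos"],4),"zhead",np.degrees(np.arctan2(R[1,2],R[0,2])).round(2),"down",np.round(R[:,1],4),"F",np.round(o["wrist_force"],1),"w",round(o["grip_width"],3),"q",np.round(o["joint_pos"],2))
E
python3 - <<'E'
from h import *
st()
R=Ro.from_quat(robot.observe()["orientation"]).as_matrix();print(R.round(3))
for a in (80.3,-99.7): go([0.4835,-0.050,0.12],a)
E
```

```text
t 1.15 ee [0.1624 0.5255 0.2393] zhead 72.82 down [-0. -0. -1.] F [-0.1  0.7  0.9] w 0.997 q [ 1.07  0.26  1.54 -0.    1.35 -0.2 ]
[[ 0.955 -0.     0.295]
 [-0.295 -0.     0.955]
 [-0.    -1.    -0.   ]]
ee [0.1624 0.5255 0.2393] d [0.4767, 0.1193, -0.4549] rot [0.0, -7.48, -0.0] rows 16.1 q6 -0.2
ee [0.1624 0.5255 0.2393] d [0.4767, 0.1193, -0.4549] rot [0.0, 172.52, 0.0] rows 24.1 q6 -0.2
```

>>> send_rows(
  deltas=[0,0.2,0,-0.19,0,-3.5,0,0,0.477,0.02,-0.455,0,-7.5,0,0,0.477,0.02,-0.455,0,-7.5,0,0,0.477,0.02,-0.455,0,-7.5,0,0,0.477,0.02,-0.455,0,-7.5,0,0,0.477,0.02,-0.455,0,-7.5,0,0,0.477,0.02,-0.455,0,-7.5,0,0,0.477,0.02,-0.455,0,-7.5,0,0,0.477,0.02,-0.455,0,-7.5,0,0,0.477,0.02,-0.455,0,-7.5,0],
)

```text
t: 1.98
ee_pos: [0.366, 0.16, 0.2275]
orientation: [-0.704, 0.059, -0.06, 0.705]
wrist_force: [1.7, 1.0, -0.6]
grip_width: 0.0
```

Run:
```python
from h import *
st()
save("wrist","w1")
for t in ["mould","jig_hinge","upper_hole","lower_hole","pad_face","vac_button_top"]: print(t,pp(t,"wrist"))
go([0.4835,-0.050,0.12],80.3)
```

```text
t 1.98 ee [0.366  0.16   0.2275] zhead 80.33 down [ 1.2e-03  3.0e-04 -1.0e+00] F [ 1.7  1.  -0.6] w 0.0 q [ 0.13 -0.01  1.88  0.    1.27 -1.27]
mould [(0.85, array([0.3455, 0.3658, 0.0004])), (0.59, array([0.5775, 0.21  , 0.006 ]))]
jig_hinge []
upper_hole [(0.67, array([0.3435, 0.295 , 0.0568])), (0.58, array([0.4853, 0.1829, 0.0518]))]
lower_hole [(0.66, array([0.3475, 0.2954, 0.0373]))]
pad_face [(0.97, array([0.3082, 0.3711, 0.036 ])), (0.67, array([0.5168, 0.261 , 0.0381]))]
vac_button_top [(0.72, array([0.5183, 0.2632, 0.0364]))]
ee [0.3648 0.1629 0.2272] d [0.1525, 0.1071, -0.1902] rot [-0.02, 0.12, -0.02] rows 6.4 q6 -1.27
```

View pics/w1.png

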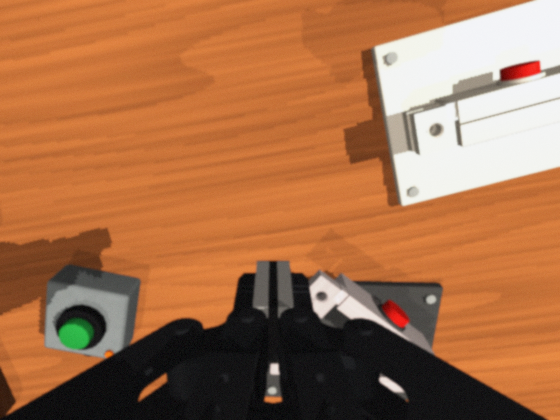

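The wrist view shows the real jig behind the fingers (pad at px 395,313), the white look-alike at upper right, and one button box at lower left. On to the chosen (left) button.

>>> send_rows(
  deltas=[0,0.1525,0.1,-0.19,0,0,0,0,0.1525,0.1,-0.19,0,0,0,0,0.1525,0.1,-0.19,0,0,0,0,0.1525,0.1,-0.19,0,0,0,0,0.1525,0.1,-0.19,0,0,0,0,0.1525,0.1,-0.19,0,0,0,0,0.1525,0.1,-0.19,0,0,0,0,0.1525,0.1,-0.19,0,0,0],
)

```text
t: 3.0
ee_pos: [0.4847, -0.0518, 0.1256]
orientation: [-0.705, 0.06, -0.059, 0.705]
wrist_force: [0.1, -0.3, 0.1]
grip_width: 0.005
```

Run:
```python
from h import *
st(); save("side","s2",(180,180,400,370),3); save("scene","c2",(130,200,300,340),4)
for c in("side","scene"): print(pp("vac_button_top",c))
go([0.4835,-0.050,0.0695],80.3)
```

```text
t 3.0 ee [ 0.4847 -0.0518  0.1256] zhead 80.31 down [-1.8e-03  2.0e-04 -1.0e+00] F [ 0.1 -0.3  0.1] w 0.005 q [-0.34  0.26  1.84 -0.    1.05 -1.74]
[(0.51, array([ 0.569 , -0.2201,  0.0051])), (0.42, array([ 0.4803, -0.0501,  0.0597]))]
[(0.67, array([ 0.3393, -0.1678,  0.0638])), (0.53, array([ 0.4846, -0.0512,  0.0544]))]
ee [ 0.4834 -0.0489  0.1277] d [0.0003, 0.0582, -0.001] rot [-0.03, 0.17, -0.01] rows 1.4 q6 -1.74
```

View pics/s2.png

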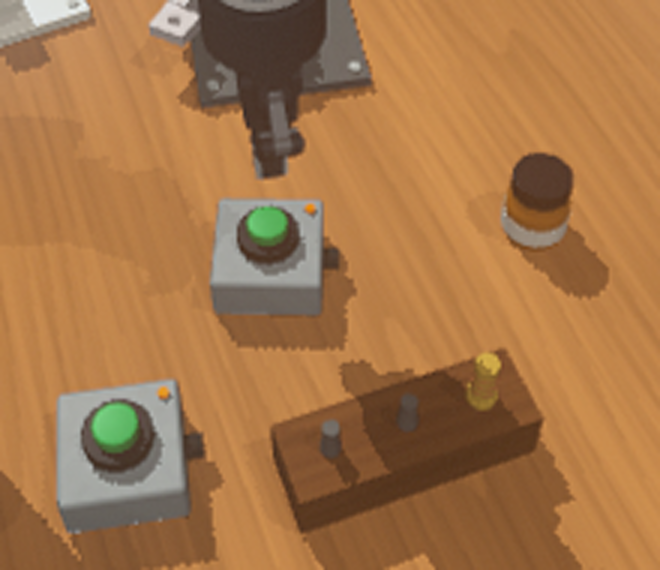

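View pics/c2.png

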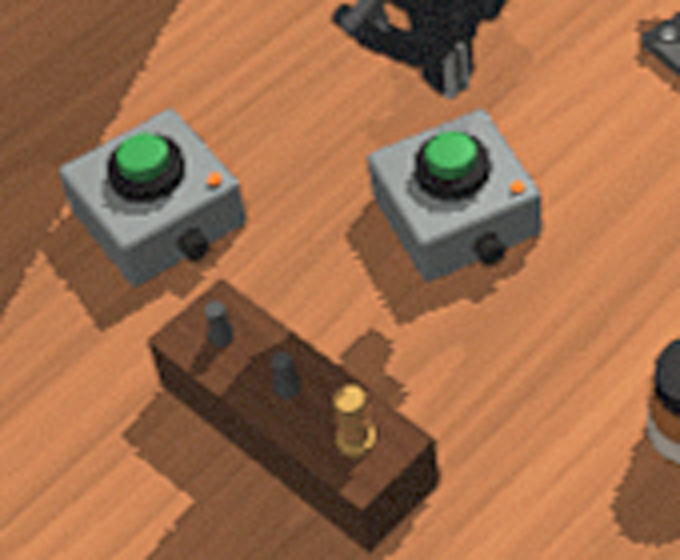

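>>> send_rows(
  deltas=[0,0,0.03,0,0,0,0,0,0,0.055,0,0,0,0,0,0,0.06,0,0,0,0,0,0,0.063,0,0,0,0,0,0,0.066,0,0,0,0,0,0,0.068,0,0,0,0,0,0,0.068,0,0,0,0],
)

```text
t: 3.78
ee_pos: [0.4827, -0.0492, 0.0635]
orientation: [-0.704, 0.06, -0.059, 0.705]
wrist_force: [-14.1, 7.3, 32.7]
grip_width: 0.002
```

Run:
```python
from h import *
st(); save("side","s3",(220,220,330,310),6);
```

```text
t 3.78 ee [ 0.4827 -0.0492  0.0635] zhead 80.42 down [-0.0012  0.0011 -1.    ] F [-14.1   7.3  32.7] w 0.002 q [-0.33  0.34  1.91  0.    0.89 -1.74]
```

View pics/s3.png

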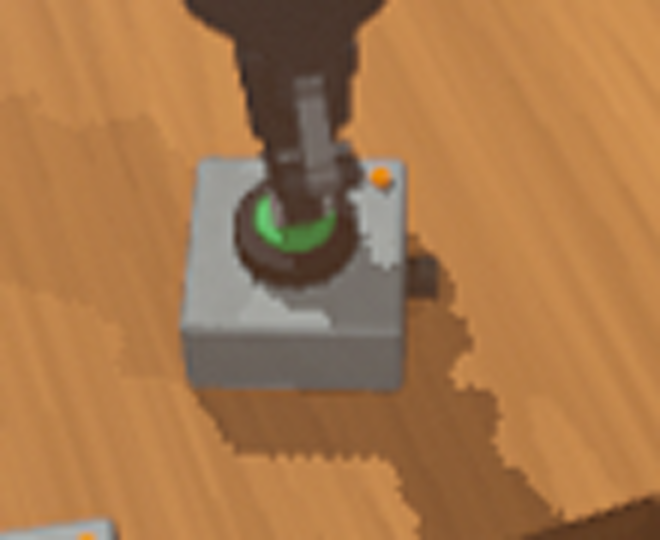

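Wrist force is 33 N, well above the 5 N needed, so the button is bottomed. Releasing it and moving to a viewing place beyond the jig.

>>> send_rows(
  deltas=[0,0,-0.03,0,0,0,0,0,0,-0.06,0,0,0,0,0,0,-0.1,0,0,0,0,0,0,-0.14,0,0,0,0,0,0,-0.18,0,0,0,0],
)

```text
t: 4.25
ee_pos: [0.4834, -0.0502, 0.2429]
orientation: [0.705, -0.058, 0.06, -0.704]
wrist_force: [0.4, -0.5, -0.8]
grip_width: -0.004
```

Run:
```python
from h import *
st(); save("side","s4",(220,220,330,310),6); go([0.64,0.17,0.27],80.3)
```

```text
t 4.25 ee [ 0.4834 -0.0502  0.2429] zhead 80.38 down [ 2.1e-03 -7.0e-04 -1.0e+00] F [ 0.4 -0.5 -0.8] w -0.004 q [-0.33  0.14  1.68  0.    1.32 -1.74]
ee [ 0.4874 -0.0515  0.2514] d [0.1138, -0.0175, 0.2438] rot [0.15, 0.1, 0.91] rows 6.5 q6 -1.74
```

>>> send_rows(
  deltas=[0,0.114,-0.02,0.244,0,0,0,0,0.114,-0.02,0.244,0,0,0,0,0.114,-0.02,0.244,0,0,0,0,0.114,-0.02,0.244,0,0,0,0,0.114,-0.02,0.244,0,0,0,0,0.114,-0.02,0.244,0,0,0,0,0.114,-0.02,0.244,0,0,0,0,0.114,-0.02,0.244,0,0,0,0,0.114,-0.02,0.244,0,0,0],
)

```text
t: 5.05
ee_pos: [0.637, 0.1719, 0.2598]
orientation: [0.705, -0.058, 0.059, -0.705]
wrist_force: [0.1, -0.7, 0.4]
grip_width: 0.003
```

Run:
```python
from h import *
st(); save("wrist","w5"); 
for t in ["mould","jig_hinge","upper_hole","lower_hole","pad_face"]: print(t,pp(t,"wrist"))
```

```text
t 5.05 ee [0.637  0.1719 0.2598] zhead 80.49 down [ 7.e-04 -3.e-04 -1.e+00] F [ 0.1 -0.7  0.4] w 0.003 q [ 0.1   0.45  1.21 -0.    1.48 -1.31]
mould [(0.66, array([0.5754, 0.2175, 0.0057]))]
jig_hinge [(0.74, array([0.5919, 0.2763, 0.0578])), (0.22, array([0.5627, 0.1366, 0.042 ]))]
upper_hole []
lower_hole [(0.84, array([0.5634, 0.138 , 0.0451]))]
pad_face [(0.9, array([0.5163, 0.2618, 0.0386]))]
```

View pics/w5.png

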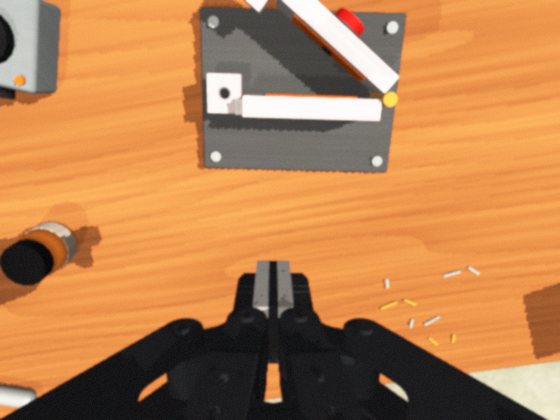

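View pics/s4.png

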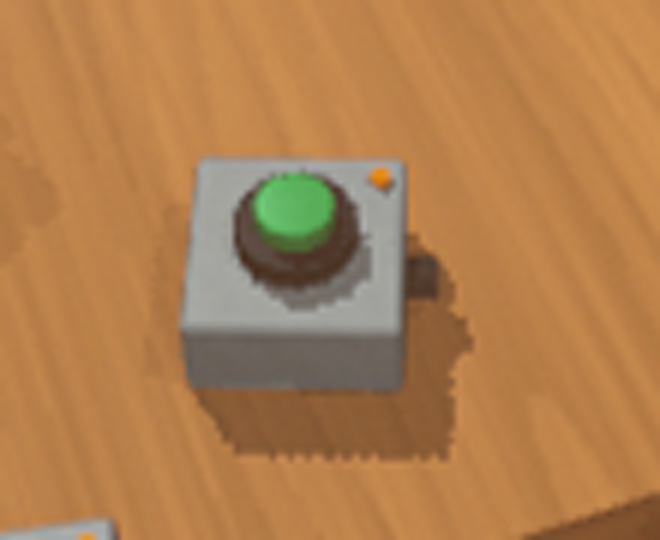

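The wrist view shows the lower hole at px (224,93), the yellow hinge at (390,99) and the base screws; the side crop shows the button up again. Computing from pixels:

Run:
```python
from h import *
print(plane("wrist",(224,93),.039), plane("wrist",(390,99),.059))
S=[plane("wrist",u,.013)[:2] for u in [(213,22),(392,28),(377,161),(216,157)]]
print(np.round(S,4), np.mean(S,0))
# pinpoint-based lower hole by triangulation of pixel rays
rs=[ray("wrist",(224,93))]
for c in("scene","side"):
    for t,z in(("lower_hole",0),("jig_hinge",0)):
        for d in robot.pinpoint(t,c):
            P=robot.camera_params(c)["pose"];X=np.array(P)[:3,:3]@d["centre"]+np.array(P)[:3,3]
            if X[0]>.5 and X[1]>0: print(c,t,X.round(4),proj(c,X).round(1))
st()
im=robot.grab_frame("side")[:,:,::-1];cv2.imwrite("pics/s6.png",cv2.resize(im[140:220,210:320],None,fx=7,fy=7,interpolation=cv2.INTER_CUBIC))
im=robot.grab_frame("scene")[:,:,::-1];cv2.imwrite("pics/c6.png",cv2.resize(im[160:250,280:390],None,fx=7,fy=6.6,interpolation=cv2.INTER_CUBIC))
```

```text
[0.56013475 0.13750918 0.039     ] [0.58895863 0.27881742 0.059     ]
[[0.4974 0.1373]
 [0.5302 0.2986]
 [0.6518 0.2744]
 [0.6199 0.1132]] [0.57484084 0.20589335]
scene lower_hole [0.5883 0.2779 0.0564] [356.7 181.7]
scene jig_hinge [0.586  0.2799 0.0544] [356.3 181.5]
side lower_hole [0.5606 0.1434 0.0381] [273.1 193.9]
side jig_hinge [0.5866 0.282  0.0548] [264.7 155.5]
t 5.55 ee [0.6371 0.1697 0.2594] zhead 80.27 down [ 1.e-04 -0.e+00 -1.e+00] F [0.4 0.9 0.2] w -0.003 q [ 0.09  0.45  1.21 -0.    1.48 -1.31]
```

View pics/s6.png

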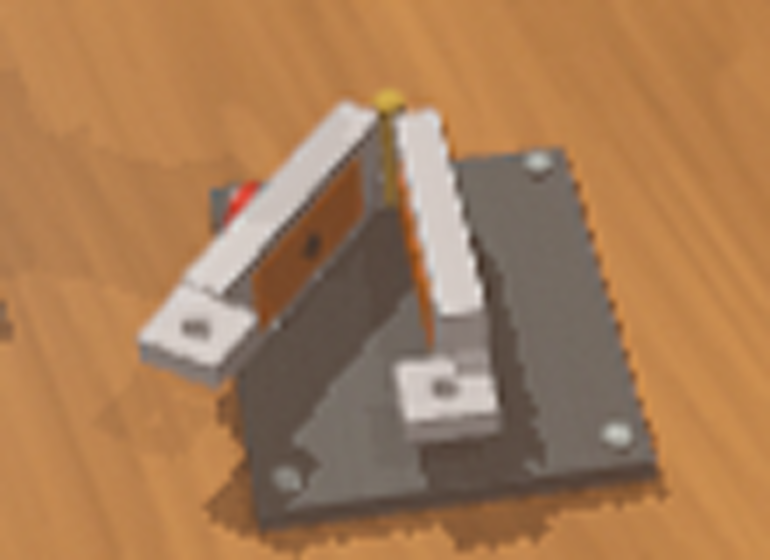

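View pics/c6.png

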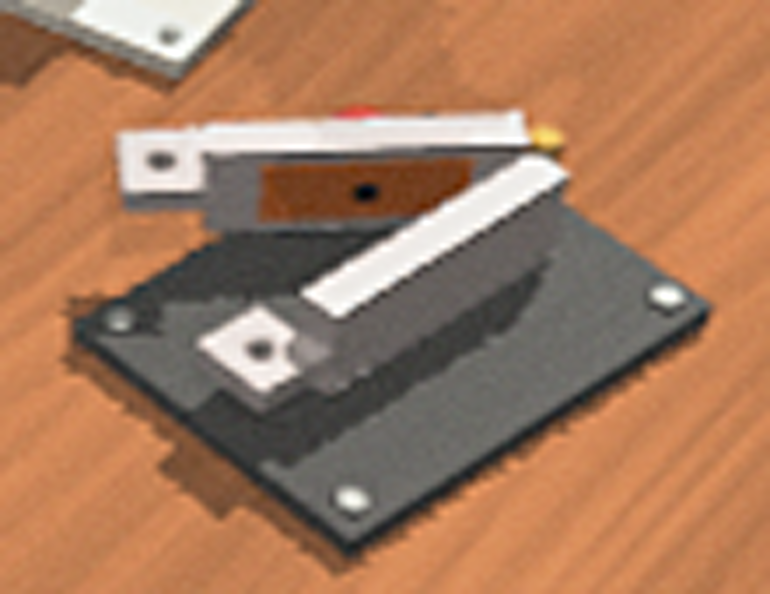

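Run:
```python
from h import *
for n,w,s,c in (("lower",(224,93),(273.6,195.3),(317.3,212.7)),("hinge",(390,99),(265.7,154),(358.1,180.8)),("upper",None,(238.1,186.7),(303,184.2))):
    rs=[ray("side",s),ray("scene",c)]
    if w: print(tri(rs)); rs.append(ray("wrist",w))
    print(n,tri(rs))
```

```text
(array([0.56119926, 0.1412752 , 0.03456746]), [np.float64(0.00016634625283696246), np.float64(0.00016634625283706728)])
lower (array([0.56107238, 0.13892143, 0.03678077]), [np.float64(0.0007087580947761296), np.float64(0.0013725236914018234), np.float64(0.0010555323314729208)])
(array([0.58995634, 0.28190923, 0.05844829]), [np.float64(0.0005370055436290856), np.float64(0.0005370055436291813)])
hinge (array([0.58970751, 0.28013826, 0.05956772]), [np.float64(0.0008458884764150005), np.float64(0.0010265733853449036), np.float64(0.001013895429416663)])
upper (array([0.48115836, 0.18707494, 0.052475  ]), [np.float64(0.0003516501112937378), np.float64(0.000351650111293665)])
```

```bash
cat >> h.py <<'E'
YAW=-11.4
LOW=np.array([.561,.139]);HIN=np.array([.5895,.2795])
def m2w(x,y):
    a=np.radians(YAW);c,s=np.cos(a),np.sin(a)
    o=np.array([.5764,.2147]);return o+np.array([c*x-s*y,s*x+c*y])
def sw(theta,s,d): # point at s along swinging half from hinge, d outward of radial line
    a=np.radians(YAW-90)-theta; u=np.array([np.cos(a),np.sin(a)]); n=np.array([u[1],-u[0]])
    return HIN+s*u+d*n
E
python3 - <<'E'
from h import *
for th,d in((.667,.052),(.667,.036),(.4,.036),(.2,.032),(0,.029),(0,.026)): print(th,sw(th,.106,d).round(4), m2w(-d,.066-.106))
p=sw(.667,.106,.052); go([*p,.26],78.6)
E
```

```text
0.667 [0.4751 0.2504] [0.51751961 0.18576733]
0.667 [0.4854 0.2382] [0.53320394 0.18260482]
0.4 [0.5    0.2122] [0.53320394 0.18260482]
0.2 [0.5188 0.1943] [0.53712503 0.18181419]
0 [0.5401 0.1813] [0.54006584 0.18122122]
0 [0.5431 0.1807] [0.54300666 0.18062824]
ee [0.6372 0.17   0.2593] d [-0.1734, -0.0007, 0.052] rot [-0.0, 1.7, 0.0] rows 4.3 q6 -1.31
```

>>> send_rows(
  deltas=[0,-0.173,0,0.052,0,1.7,0,0,-0.173,0,0.052,0,1.7,0,0,-0.173,0,0.052,0,1.7,0,0,-0.173,0,0.052,0,1.7,0,0,-0.173,0,0.052,0,1.7,0,0,-0.173,0.12,0.052,0,1.7,0,0,-0.173,0.12,0.052,0,1.7,0,0,-0.173,0.12,0.052,0,1.7,0,0,-0.173,0.12,0.052,0,1.7,0],
)

```text
t: 6.4
ee_pos: [0.4707, 0.2492, 0.1326]
orientation: [0.705, -0.074, 0.066, -0.702]
wrist_force: [-2.3, 0.4, -1.0]
grip_width: 0.0
```

Run:
```python
from h import *
st(); save("scene","c7",(240,120,400,250),4.5)
p=sw(.667,.106,.052); go([*p,.042],78.6)
```

```text
t 6.4 ee [0.4707 0.2492 0.1326] zhead 78.64 down [-0.0123 -0.0037 -0.9999] F [-2.3  0.4 -1. ] w 0.0 q [ 0.28  0.33  1.71 -0.    1.11 -1.09]
ee [0.4728 0.2498 0.1361] d [0.0028, 0.0941, 0.0015] rot [0.23, 0.02, -0.42] rows 2.3 q6 -1.09
```

View pics/c7.png

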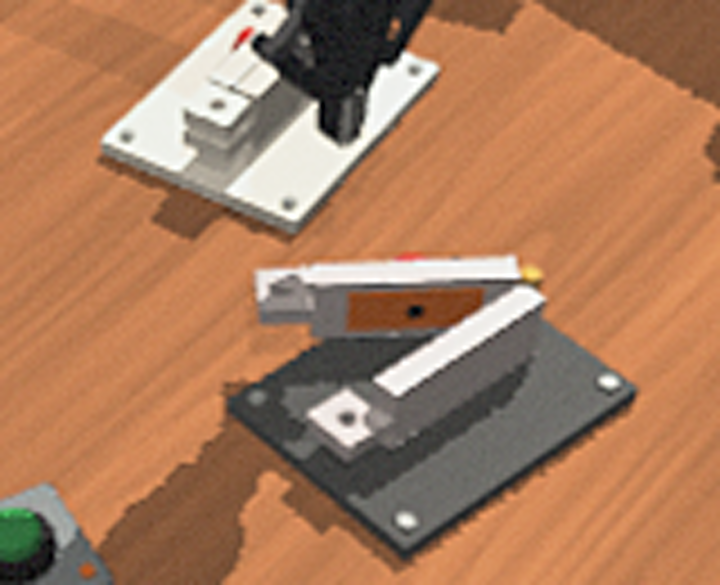

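>>> send_rows(
  deltas=[0,0.002,0.04,0,0,0,0,0,0.002,0.08,0,0,0,0,0,0.002,0.094,0,0,0,0,0,0.002,0.094,0,0,0,0,0,0.002,0.094,0,0,0,0],
)

```text
t: 6.87
ee_pos: [0.4792, 0.2505, 0.0469]
orientation: [-0.703, 0.069, -0.071, 0.704]
wrist_force: [0.4, 0.9, -0.1]
grip_width: 0.0
```

Run:
```python
from h import *
st();go([*sw(0,.106,.027),.042],78.6); go([*sw(0.25,.106,.033),.042],78.6);save("scene","c8",(240,120,400,250),4.5)
```

```text
t 6.87 ee [0.4792 0.2505 0.0469] zhead 78.61 down [ 2.e-03  5.e-04 -1.e+00] F [ 0.4  0.9 -0.1] w 0.0 q [ 0.28  0.45  1.79 -0.    0.9  -1.1 ]
ee [0.4792 0.2505 0.0469] d [0.0754, 0.005, -0.0558] rot [-0.05, 0.01, 0.11] rows 2.3 q6 -1.1
ee [0.4792 0.2505 0.0469] d [0.0442, 0.0049, -0.0444] rot [-0.05, 0.01, 0.11] rows 1.5 q6 -1.1
```

View pics/c8.png

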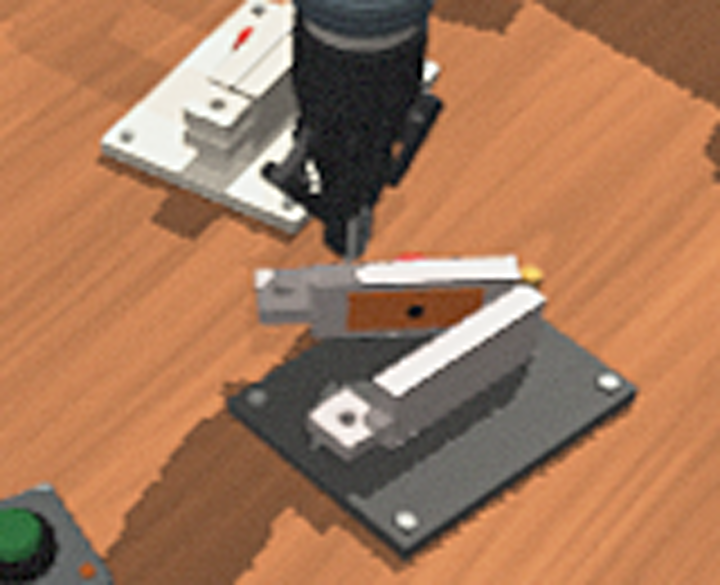

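Fingers stand behind the open half near its lug end. Pushing shut.

>>> send_rows(
  deltas=[0,0.011,0.004,-0.011,0,0,0,0,0.022,0.004,-0.022,0,0,0,0,0.033,0.004,-0.033,0,0,0,0,0.044,0.004,-0.044,0,0,0,0,0.053,0.004,-0.048,0,0,0,0,0.062,0.004,-0.052,0,0,0,0,0.068,0.004,-0.054,0,0,0,0,0.072,0.004,-0.056,0,0,0,0,0.072,0.004,-0.056,0,0,0],
)

```text
t: 7.67
ee_pos: [0.5375, 0.1812, 0.0415]
orientation: [-0.704, 0.07, -0.07, 0.704]
wrist_force: [1.1, 0.6, -0.5]
grip_width: -0.002
```

Run:
```python
from h import *
st();save("scene","c9",(240,120,400,250),4.5);save("side","s9",(200,130,320,220),6)
go([*sw(0,.106,.027),.042],78.6)
```

```text
t 7.67 ee [0.5375 0.1812 0.0415] zhead 78.62 down [ 2.e-04  2.e-04 -1.e+00] F [ 1.1  0.6 -0.5] w -0.002 q [ 0.13  0.49  1.73  0.    0.92 -1.24]
ee [0.5371 0.1813 0.0413] d [0.0049, -0.0007, 0.0006] rot [0.0, 0.04, 0.03] rows 0.1 q6 -1.24
```

View pics/c9.png

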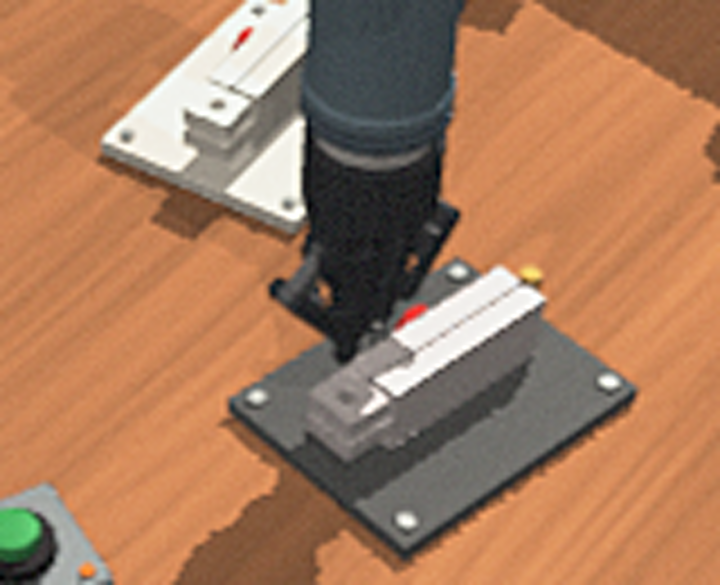

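View pics/s9.png

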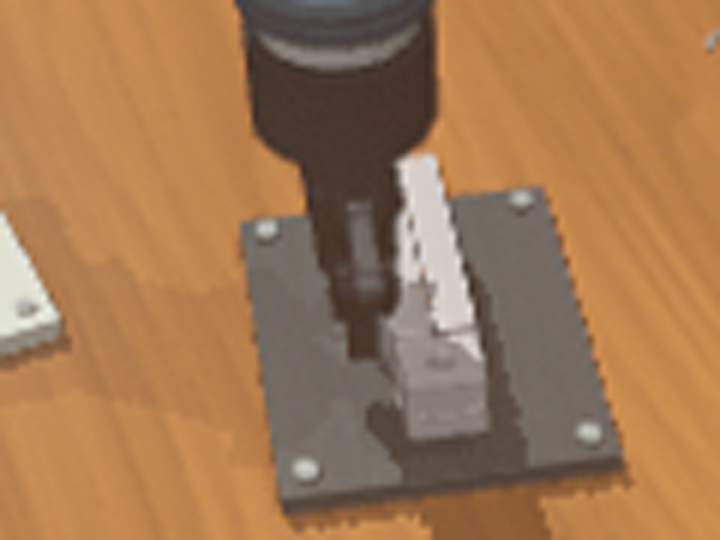

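Nearly or fully shut; pushing a few more mm until the force rises.

>>> send_rows(
  deltas=[0,0.003,0,0,0,0,0,0,0.005,0,0,0,0,0,0,0.007,0,0,0,0,0,0,0.007,0,0,0,0,0],
)

```text
t: 8.1
ee_pos: [0.538, 0.181, 0.0405]
orientation: [0.704, -0.074, 0.066, -0.703]
wrist_force: [-14.5, 4.5, 10.5]
grip_width: 0.001
```

14.5 N against the stop means it is shut. Retreating and moving to look at the pin.

>>> send_rows(
  deltas=[0,-0.02,0,0,0,0,0,0,-0.02,-0.04,0,0,0,0,0,-0.02,-0.08,0,0,0,0,0,-0.02,-0.12,0,0,0,0,0,-0.02,-0.16,0,0,0,0,0.6,-0.02,-0.2,0,0,0,0,0.6,-0.02,-0.21,0,0,0,0],
)

```text
t: 8.68
ee_pos: [0.527, 0.1845, 0.2586]
orientation: [-0.703, 0.066, -0.074, 0.705]
wrist_force: [0.3, -0.4, 0.5]
grip_width: 0.274
```

Run:
```python
from h import *
st();save("scene","c10",(240,120,400,250),4.5)
go([.63,-.22,.25],90)
```

```text
t 8.68 ee [0.527  0.1845 0.2586] zhead 78.67 down [ 0.0118  0.0014 -0.9999] F [ 0.3 -0.4  0.5] w 0.274 q [ 0.14  0.25  1.49 -0.    1.38 -1.24]
ee [0.5271 0.1844 0.2579] d [0.1804, 0.0086, -0.3763] rot [-0.15, -11.34, 0.66] rows 10.0 q6 -1.24
```

View pics/c10.png

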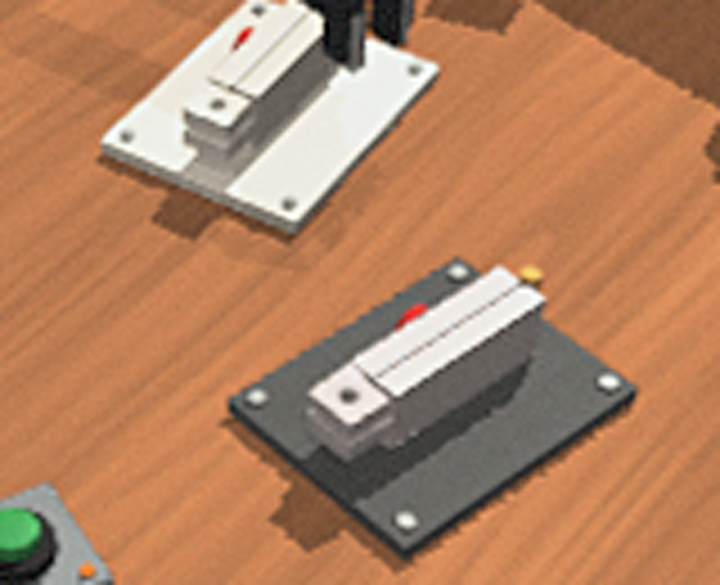

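The jig is shut: the lugs are stacked and the halves flush, hole at crop (348,396). Moving to view the pin.

>>> send_rows(
  deltas=[0.6,0.18,0.01,-0.376,0,-11.3,0,0.6,0.18,0.01,-0.376,0,-11.3,0,0.6,0.18,0.01,-0.376,0,-11.3,0,0.6,0.18,0.01,-0.376,0,-11.3,0,0.6,0.18,0.01,-0.376,0,-11.3,0,0.6,0.18,0.01,-0.376,0,-11.3,0,0.6,0.18,0.01,-0.376,0,-11.3,0,0.6,0.18,0.01,-0.376,0,-11.3,0,0.6,0.18,0.01,-0.376,0,-11.3,0,0.6,0.18,0.01,-0.376,0,-11.3,0],
)

```text
t: 9.57
ee_pos: [0.6254, -0.2183, 0.2396]
orientation: [-0.707, 0.001, 0.0, 0.707]
wrist_force: [0.4, -0.6, 0.1]
grip_width: 0.599
```

>>> send_rows(
  deltas=[0.6,0,0,0,0,0,0,0.6,0,0,0,0,0,0],
)

```text
t: 9.73
ee_pos: [0.625, -0.2189, 0.2386]
orientation: [-0.707, 0.003, -0.001, 0.708]
wrist_force: [-0.6, 0.3, -0.0]
grip_width: 0.599
```

Run:
```python
from h import *
st();save("wrist","w11"); print(pp("pin","wrist"),pp("pin_tip","wrist"),pp("block","wrist"));st()
```

```text
t 9.73 ee [ 0.625  -0.2189  0.2386] zhead 89.72 down [-0.0029  0.0014 -1.    ] F [-0.6  0.3 -0. ] w 0.599 q [-0.5   0.46  1.24 -0.    1.44 -2.07]
[(0.79, array([ 0.5664, -0.2197,  0.0081]))] [(0.71, array([ 0.5676, -0.2189,  0.0103]))] [(0.76, array([ 0.5151, -0.2164,  0.0019]))]
t 9.93 ee [ 0.6253 -0.2149  0.241 ] zhead 90.02 down [-7.e-04  7.e-04 -1.e+00] F [-0.3  0.8  0.4] w 0.599 q [-0.5   0.46  1.24  0.    1.45 -2.07]
```

View pics/w11.png

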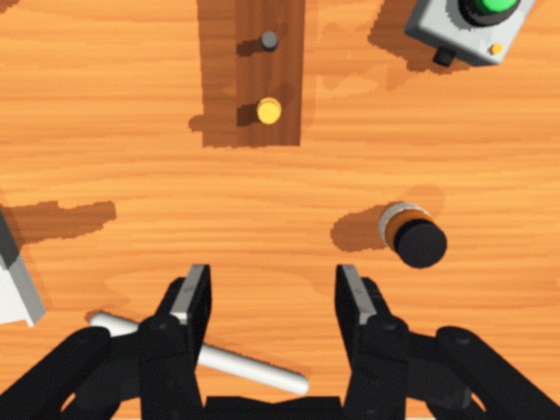

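The wrist view shows the brass head at px (268,112), a punch at (269,40), the jar at (415,235), and jaw clearance across the block. Triangulating the head top.

Run:
```python
from h import *
es=[];ts=[]
for i in range(5):
    im=robot.grab_frame("wrist"); p=robot.camera_params("wrist"); es.append(robot.observe()["ee_pos"])
    hsv=cv2.cvtColor(im,cv2.COLOR_RGB2HSV)[70:160,230:310]
    m=(hsv[:,:,0]>20)&(hsv[:,:,0]<35)&(hsv[:,:,1]>150)&(hsv[:,:,2]>150)
    v,u=np.nonzero(m); c=(u.mean()+230,v.mean()+70)
    rs=[ray("wrist",c,p)]
    t3=tri(rs+[ray("side",(342.7,301.3)),ray("scene",(217.5,299.3))])
    print(np.round(es[-1],4),np.round(c,1),len(u),plane("wrist",c,.086,p).round(4),t3[0].round(4),np.round(t3[1],4))
print(tri([ray("side",(342.7,301.3)),ray("scene",(217.5,299.3))])[0])
```

```text
[ 0.6254 -0.2148  0.2413] [263.6 111. ] 332 [ 0.5665 -0.222   0.086 ] [ 0.5671 -0.2214  0.0823] [0.0007 0.0001 0.0007]
[ 0.6255 -0.2149  0.2415] [263.7 110.8] 333 [ 0.5665 -0.222   0.086 ] [ 0.5671 -0.2215  0.0823] [0.0008 0.0001 0.0008]
[ 0.6256 -0.215   0.2417] [263.9 110.6] 327 [ 0.5664 -0.2221  0.086 ] [ 0.5671 -0.2215  0.0823] [0.0008 0.0001 0.0008]
[ 0.6256 -0.2152  0.2417] [264.1 110.4] 324 [ 0.5663 -0.2221  0.086 ] [ 0.5671 -0.2215  0.0823] [0.0008 0.     0.0008]
[ 0.6257 -0.2155  0.2417] [264.6 110.4] 330 [ 0.5664 -0.222   0.086 ] [ 0.5671 -0.2214  0.0823] [0.0008 0.     0.0008]
[ 0.56728604 -0.22086595  0.08168239]
```

Run:
```python
from h import *
st();go([.567,-.2215,.14],90)
```

```text
t 10.18 ee [ 0.6257 -0.2155  0.2417] zhead 90.01 down [ 5.e-04 -3.e-04 -1.e+00] F [ 0.3 -0.8  0.3] w 0.602 q [-0.5   0.46  1.24 -0.    1.45 -2.07]
ee [ 0.6257 -0.2155  0.2417] d [-0.0587, 0.1017, -0.0059] rot [0.02, 0.01, 0.03] rows 2.8 q6 -2.07
```

>>> send_rows(
  deltas=[0.6,-0.0587,0.01,-0.005,0,0,0,0.6,-0.0587,0.04,-0.005,0,0,0,0.6,-0.0587,0.08,-0.005,0,0,0,0.6,-0.0587,0.1,-0.005,0,0,0,0.6,-0.0587,0.1,-0.005,0,0,0,0.6,-0.0587,0.1,-0.005,0,0,0,0.6,-0.0587,0.1,-0.005,0,0,0],
)

```text
t: 10.77
ee_pos: [0.5681, -0.2219, 0.1432]
orientation: [0.708, 0.001, 0.001, -0.707]
wrist_force: [0.1, -0.1, -0.1]
grip_width: 0.6
```

Run:
```python
from h import *
save("scene","c12",(150,220,300,340),5);save("side","s12",(250,240,400,360),5)
st();go([.567,-.2215,.062],90)
```

```text
t 10.87 ee [ 0.5684 -0.2221  0.1437] zhead 89.95 down [ 0.0037 -0.0023 -1.    ] F [ 0.3 -0.1  0.6] w 0.604 q [-0.56  0.44  1.52 -0.    1.18 -2.13]
ee [ 0.5684 -0.2221  0.1437] d [-0.0017, 0.0817, 0.0008] rot [0.13, -0.05, 0.21] rows 2.0 q6 -2.13
```

View pics/c12.png

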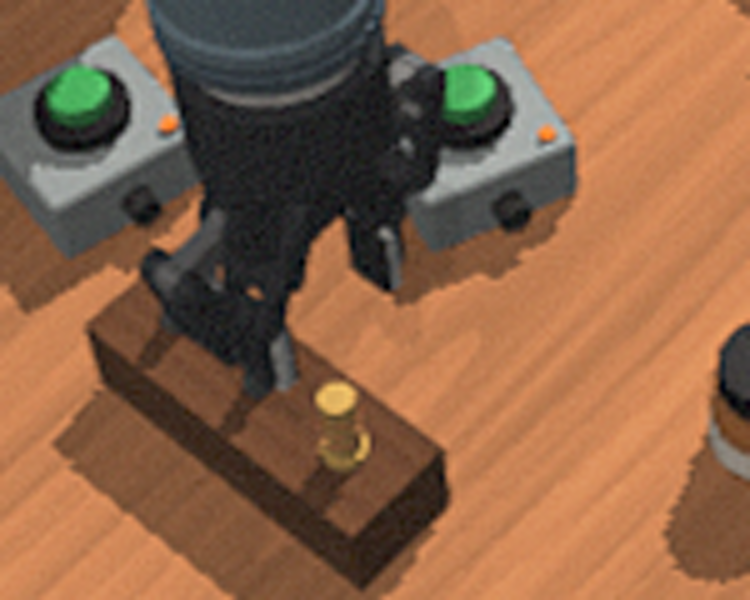

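View pics/s12.png

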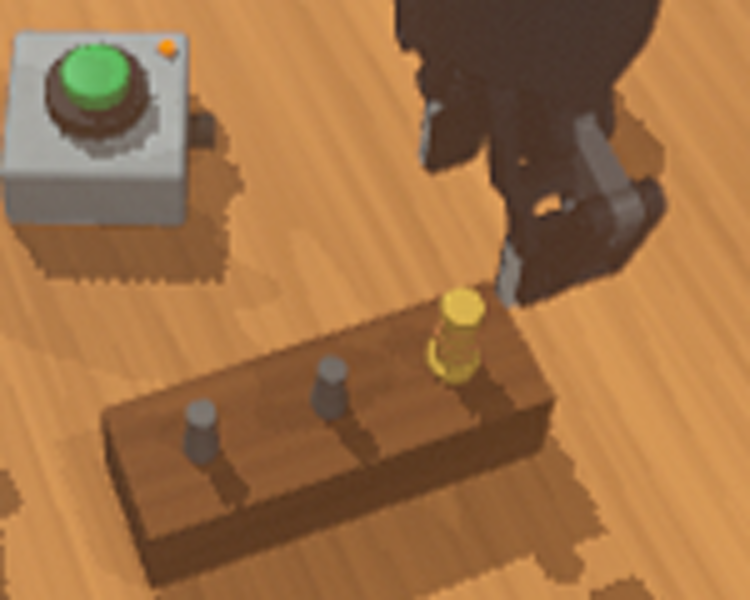

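The fingers straddle the pin line, punches clear. Descend and grip.

>>> send_rows(
  deltas=[0.6,-0.001,0.03,0.0005,0,0,0,0.6,-0.001,0.06,0.0005,0,0,0,0.6,-0.001,0.08,0.0005,0,0,0,0.6,-0.001,0.081,0.0005,0,0,0,0.6,-0.001,0.081,0.0005,0,0,0],
  squeeze=40,
)

```text
t: 11.28
ee_pos: [0.566, -0.221, 0.0606]
orientation: [-0.707, 0.001, -0.0, 0.707]
wrist_force: [0.1, -0.4, -1.1]
grip_width: 0.6
```

Run:
```python
from h import *
save("scene","c13",(150,220,300,340),5);save("wrist","w13")
st()
```

```text
t 11.38 ee [ 0.5674 -0.2218  0.0625] zhead 89.93 down [ 0.0032 -0.002  -1.    ] F [-0.3  1.3  0.2] w 0.599 q [-0.56  0.52  1.6  -0.    1.01 -2.13]
```

View pics/c13.png

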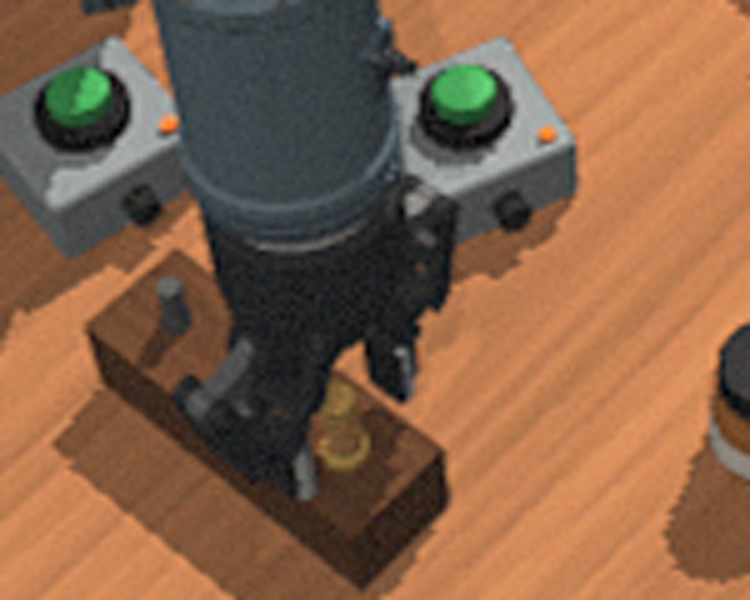

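View pics/w13.png

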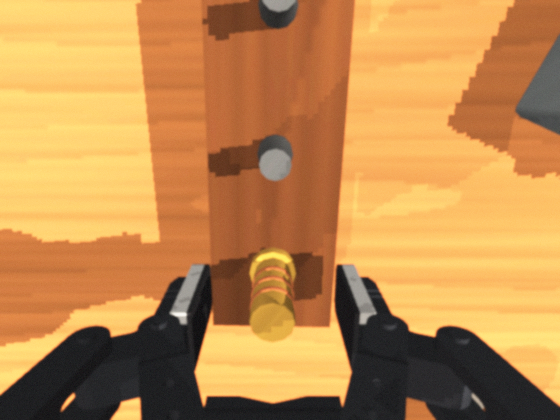

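The pin head is centred between the jaws (px 272,315; fingers at 190 and 355). Close.

>>> send_rows(
  deltas=[0,0,0,0,0,0,0,0,0,0,0,0,0,0,0,0,0,0,0,0,0,0,0,0,0,0,0,0,0,0,0,0,0,0,0,0,0,0,0,0,0,0,0,0,0,0,0,0,0],
  squeeze=50,
)

```text
t: 11.97
ee_pos: [0.5666, -0.2214, 0.0617]
orientation: [0.708, 0.0, 0.001, -0.707]
wrist_force: [-0.9, 1.0, 6.8]
grip_width: 0.159
```

Run:
```python
from h import *
save("wrist","w14")
st()
```

```text
t 12.02 ee [ 0.5666 -0.2214  0.0617] zhead 89.92 down [ 0.002  -0.0012 -1.    ] F [-0.5  0.7  6.3] w 0.157 q [-0.56  0.52  1.6   0.    1.01 -2.13]
```

View pics/w14.png

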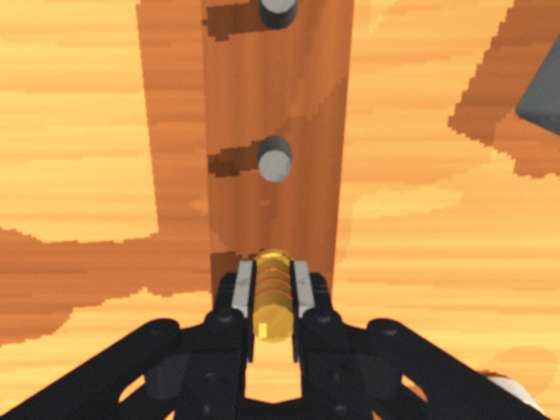

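>>> send_rows(
  deltas=[0,0,-0.01,0,0,0,0,0,0,-0.025,0,0,0,0,0,0,-0.05,0,0,0,0,0,0,-0.09,0,0,0,0,0,0,-0.13,0,0,0,0,0,0,-0.15,0,0,0,0,0,0,-0.15,0,0,0,0],
)

```text
t: 12.6
ee_pos: [0.5684, -0.2225, 0.2174]
orientation: [0.709, 0.003, 0.004, -0.705]
wrist_force: [0.4, -1.1, 0.6]
grip_width: 0.16
```

Run:
```python
from h import *
save("scene","c15",(150,180,300,300),5);save("side","s15",(270,190,420,310),5)
st(); go([.561,.1387,.20],78.6); go([.561,.1387,.20],90)
```

```text
t 12.7 ee [ 0.566  -0.2211  0.2116] zhead 89.93 down [ 0.0018 -0.0011 -1.    ] F [-0.3  0.1 -1.1] w 0.16 q [-0.56  0.38  1.43 -0.    1.33 -2.13]
ee [ 0.566  -0.2211  0.2116] d [-0.0055, 0.0111, 0.3598] rot [0.05, 11.33, 0.11] rows 8.6 q6 -2.13
ee [ 0.566  -0.2211  0.2116] d [-0.0055, 0.0111, 0.3598] rot [0.06, -0.07, 0.1] rows 8.6 q6 -2.13
```

View pics/c15.png

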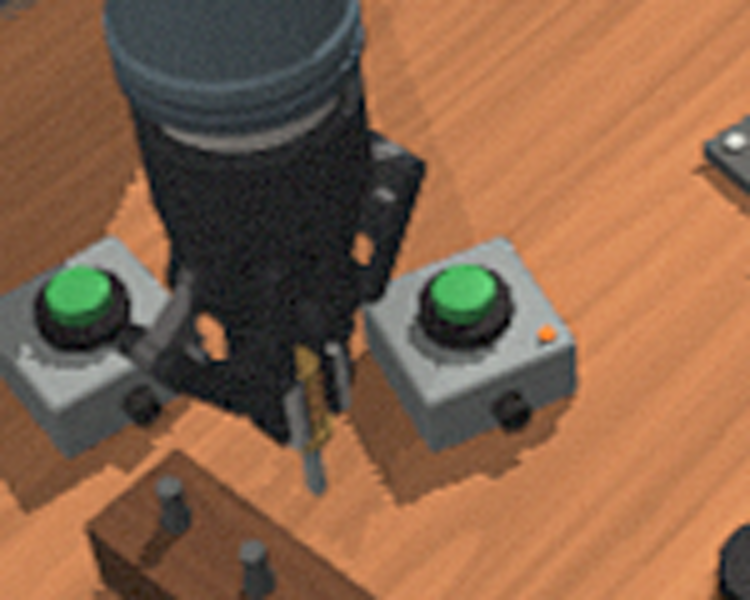

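View pics/s15.png

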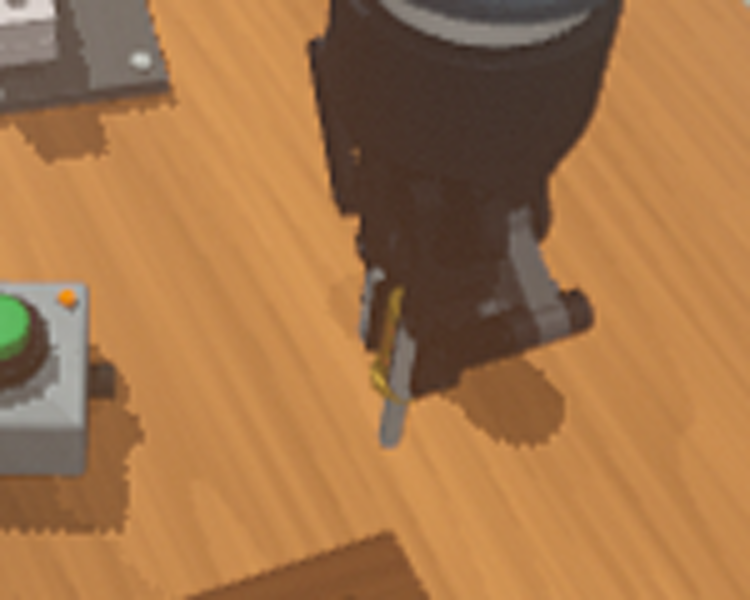

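Pin is held upright. Carry it to above the lug hole.

>>> send_rows(
  deltas=[0,-0.0055,0,0.36,0,11.3,0,0,-0.0055,0,0.36,0,11.3,0,0,-0.0055,0,0.36,0,11.3,0,0,-0.0055,0,0.36,0,11.3,0,0,-0.0055,0,0.36,0,11.3,0,0,-0.0055,0,0.36,0,11.3,0,0,-0.0055,0.01,0.36,0,11.3,0,0,-0.0055,0.03,0.36,0,11.3,0,0,-0.0055,0.06,0.36,0,11.3,0,0,-0.0055,0.06,0.36,0,11.3,0],
)

```text
t: 13.53
ee_pos: [0.5561, 0.1432, 0.1442]
orientation: [-0.704, 0.072, -0.065, 0.704]
wrist_force: [-2.1, -0.7, -1.1]
grip_width: 0.159
```

>>> send_rows(
  deltas=[0,0,0,0,0,0,0,0,0,0,0,0,0,0,0,0,0,0,0,0,0],
)

```text
t: 13.78
ee_pos: [0.5614, 0.1378, 0.1507]
orientation: [0.704, -0.07, 0.071, -0.703]
wrist_force: [-0.3, -1.0, -0.6]
grip_width: 0.157
```

Run:
```python
from h import *
st()
save("scene","c16",(260,140,380,230),6);save("side","s16",(210,110,330,220),5);save("wrist","w16")
st();
```

```text
t 13.78 ee [0.5614 0.1378 0.1507] zhead 78.57 down [ 4.e-04 -6.e-04 -1.e+00] F [-0.3 -1.  -0.6] w 0.157 q [ 0.05  0.38  1.59 -0.    1.17 -1.32]
t 13.93 ee [0.5619 0.1376 0.1515] zhead 78.51 down [ 2.3e-03 -1.0e-04 -1.0e+00] F [-0.1 -0.2  0. ] w 0.157 q [ 0.05  0.38  1.59 -0.    1.17 -1.32]
```

View pics/c16.png

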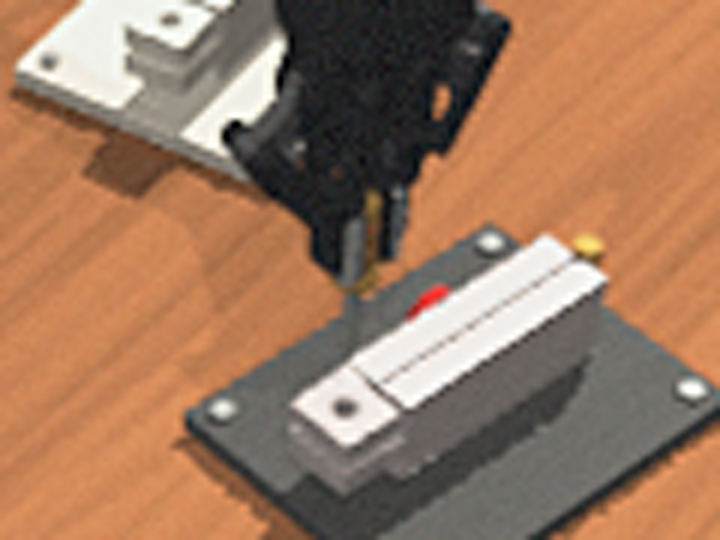

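View pics/s16.png

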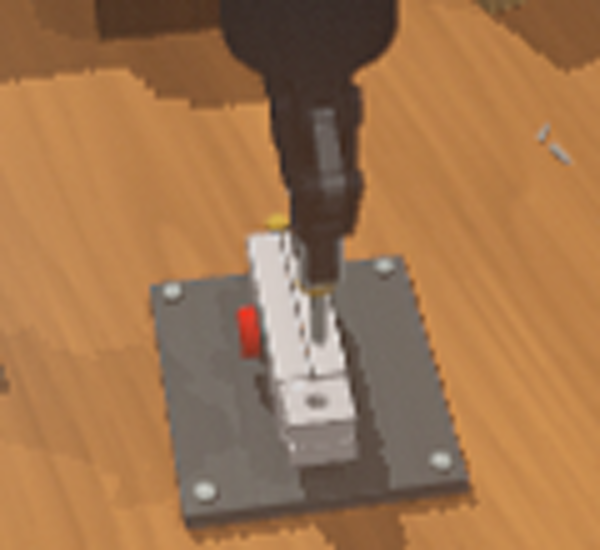

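View pics/w16.png

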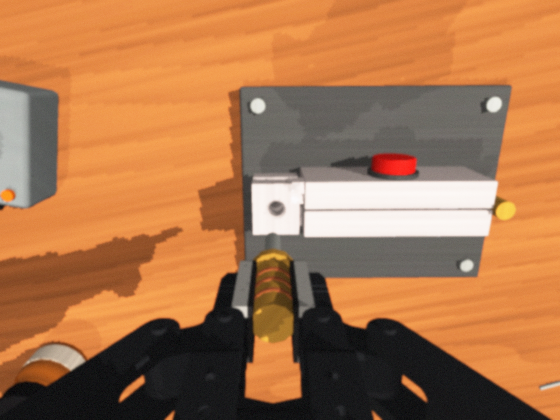

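Run:
```python
from h import *
print("tip",tri([ray("side",(273.8,178)),ray("scene",(318.7,196.3))]))
h=[ray("side",(273.4,190.2)),ray("scene",(317.5,207.8))]
print("hole",tri(h)); print("+w",tri(h+[ray("wrist",(277,208))]))
print("w plane",plane("wrist",(277,208),.057), "side",plane("side",(273.4,190.2),.057),"scene",plane("scene",(317.5,207.8),.057))
print("tip at .0968 side",plane("side",(273.8,178),.097),plane("scene",(318.7,196.3),.097),"wrist",plane("wrist",(273,236),.097))
```

```text
tip (array([0.56275805, 0.13985371, 0.09467711]), [np.float64(0.00014275177529466388), np.float64(0.00014275177529457083)])
hole (array([0.56106382, 0.14086869, 0.05282777]), [np.float64(0.00025368471082901913), np.float64(0.0002536847108292149)])
+w (array([0.5611081 , 0.14048879, 0.05317988]), [np.float64(0.0003379752442213328), np.float64(0.00026504400759114), np.float64(0.00013422538072404297)])
w plane [0.55988085 0.14056134 0.057     ] side [0.55964676 0.1369811  0.057     ] scene [0.56337036 0.13718797 0.057     ]
tip at .0968 side [0.56189079 0.13713    0.097     ] [0.56394416 0.13807412 0.097     ] wrist [0.56196786 0.13748194 0.097     ]
```

>>> send_rows(
  deltas=[0,-0.0015,0.015,0,0,0,0,0,-0.0015,0.03,0,0,0,0,0,-0.0015,0.033,0,0,0,0,0,-0.0015,0.033,0,0,0,0,0,-0.0015,0.033,0,0,0,0],
)

```text
t: 14.35
ee_pos: [0.5599, 0.1388, 0.1181]
orientation: [-0.704, 0.07, -0.071, 0.704]
wrist_force: [0.7, 0.3, 0.4]
grip_width: 0.157
```

Run:
```python
from h import *
st()
save("scene","c17",(290,180,350,225),12);save("side","s17",(250,160,310,205),12);save("wrist","w17",(200,150,350,260),5)
st();
```

```text
t 14.35 ee [0.5599 0.1388 0.1181] zhead 78.57 down [ 0.001  0.    -1.   ] F [0.7 0.3 0.4] w 0.157 q [ 0.05  0.41  1.63 -0.    1.1  -1.32]
t 14.5 ee [0.5601 0.1392 0.1184] zhead 78.61 down [ 2.e-03  1.e-04 -1.e+00] F [-0.1 -0.3 -0.5] w 0.159 q [ 0.05  0.41  1.63 -0.    1.1  -1.32]
```

View pics/c17.png

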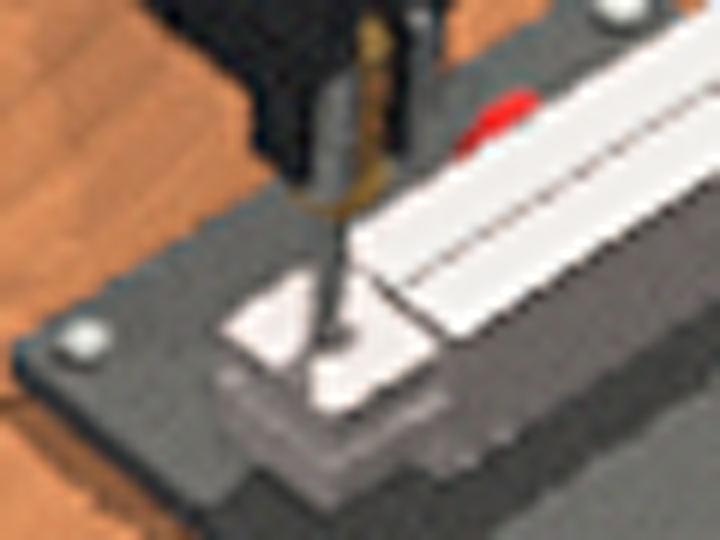

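View pics/s17.png

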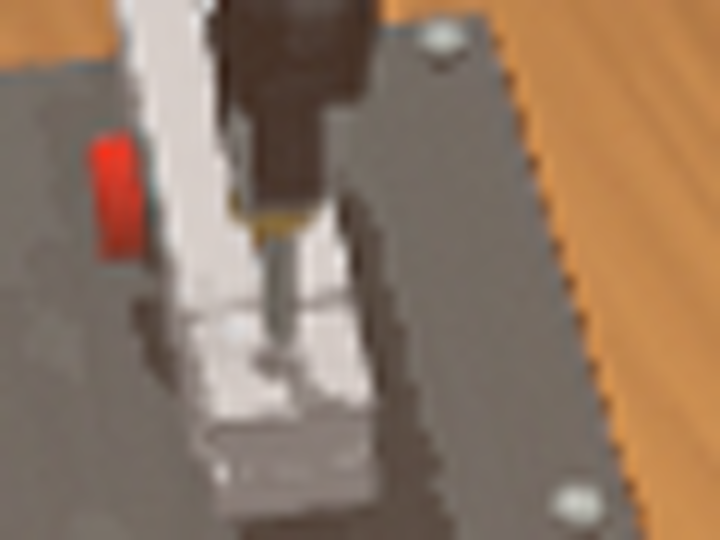

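View pics/w17.png

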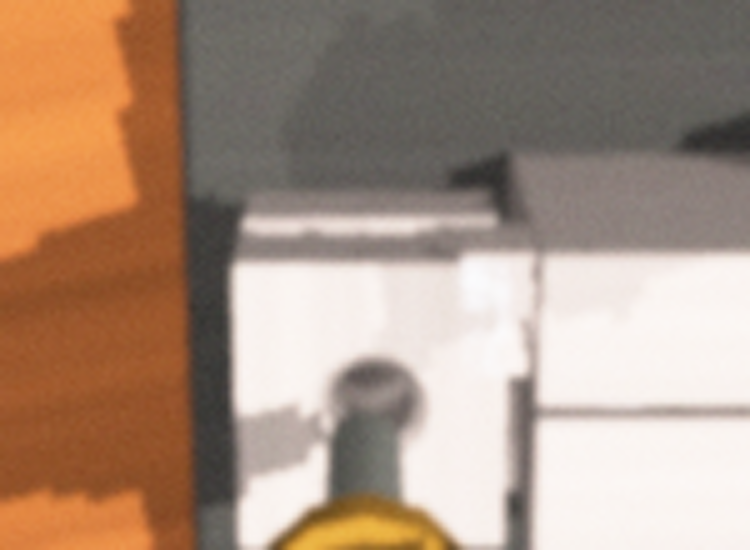

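Run:
```python
from h import *
ee=robot.observe()["ee_pos"];print(ee)
tip=np.array([ee[0],ee[1],ee[2]-.0547])
for c in("wrist","side","scene"): print(c,"pred tip",proj(c,tip).round(1),"pred hole .561,.140",proj(c,[.561,.140,.057]).round(1))
print("side",plane("side",(273.4,188.75),.0637)-plane("side",(273.1,190.2),.057))
print("scene",plane("scene",(317.1,208.4),.0637)-plane("scene",(317.7,207.8),.057))
print("wrist hole",plane("wrist",(275,228.5),.057))
im=robot.grab_frame("wrist")[:,:,::-1][205:260,245:305];cv2.imwrite("pics/w18.png",cv2.resize(im,None,fx=10,fy=10,interpolation=cv2.INTER_CUBIC))
```

```text
[0.56013645 0.13916413 0.11839307]
wrist pred tip [273.2 235.7] pred hole .561,.140 [274.9 232.2]
side pred tip [273.2 187.7] pred hole .561,.140 [273.5 189.3]
scene pred tip [317.  204.9] pred hole .561,.140 [317.4 206.7]
side [ 0.00023865 -0.00208278  0.0067    ]
scene [ 0.0035228 -0.0079741  0.0067   ]
wrist hole [0.55885295 0.14047751 0.057     ]
```

View pics/w18.png

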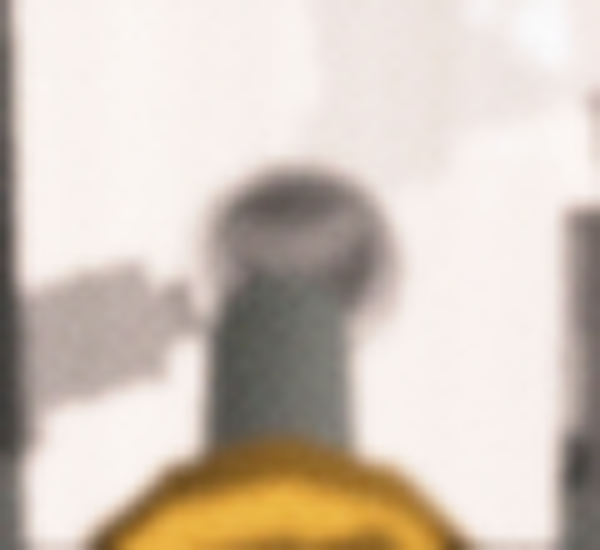

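>>> send_rows(
  deltas=[0,-0.0005,0,0.0011,0,0,0,0,-0.0005,0.006,0.0011,0,0,0,0,-0.0005,0.01,0.0011,0,0,0,0,-0.0005,0.014,0.0011,0,0,0,0,-0.0005,0.014,0.0011,0,0,0],
)

```text
t: 14.97
ee_pos: [0.5585, 0.1404, 0.1021]
orientation: [0.704, -0.071, 0.069, -0.704]
wrist_force: [0.2, -1.3, -0.3]
grip_width: 0.159
```

Run:
```python
from h import *
st()
save("scene","c19",(290,180,350,225),12);save("wrist","w19",(220,170,340,270),6)
```

```text
t 14.97 ee [0.5585 0.1404 0.1021] zhead 78.63 down [-1.7e-03 -2.0e-04 -1.0e+00] F [ 0.2 -1.3 -0.3] w 0.159 q [ 0.05  0.43  1.65 -0.    1.07 -1.32]
```

View pics/c19.png

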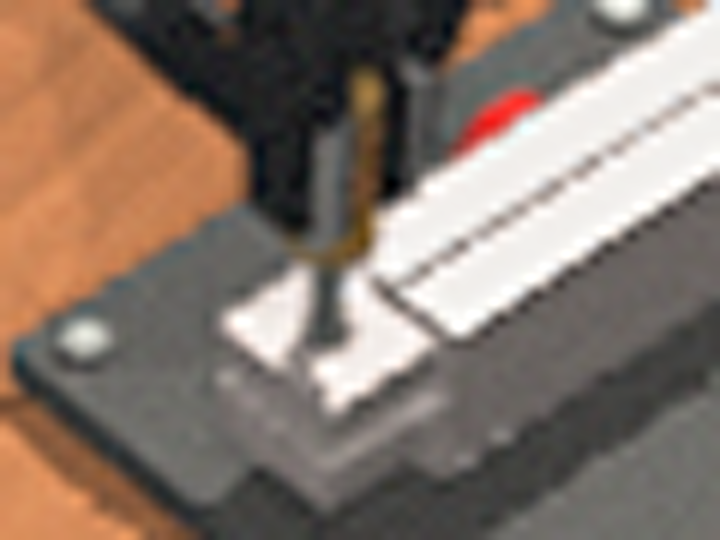

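View pics/w19.png

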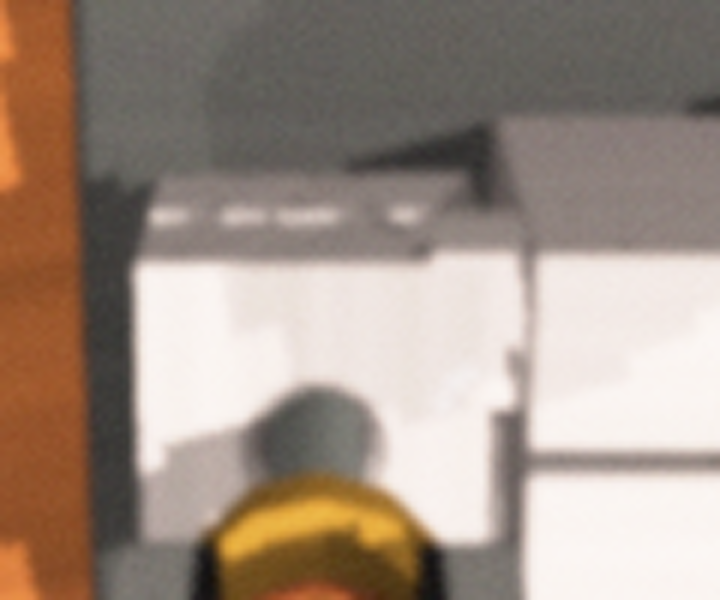

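The tip has entered the upper hole with no force. Continuing down through the lower lug.

>>> send_rows(
  deltas=[0,0,0.004,0,0,0,0,0,0,0.008,0,0,0,0,0,0,0.012,0,0,0,0,0,0,0.014,0,0,0,0,0,0,0.014,0,0,0,0],
)

```text
t: 15.48
ee_pos: [0.5592, 0.1403, 0.0887]
orientation: [0.704, -0.07, 0.07, -0.704]
wrist_force: [1.2, -0.1, -0.6]
grip_width: 0.157
```

>>> send_rows(
  deltas=[0,0,0.004,0,0,0,0,0,0,0.008,0,0,0,0,0,0,0.011,0,0,0,0,0,0,0.013,0,0,0,0,0,0,0.015,0,0,0,0,0,0,0.015,0,0,0,0],
)

```text
t: 15.98
ee_pos: [0.5593, 0.1404, 0.0739]
orientation: [0.704, -0.07, 0.07, -0.704]
wrist_force: [1.5, -1.2, -1.4]
grip_width: 0.163
```

Run:
```python
from h import *
st()
save("scene","c20",(290,180,350,225),12);save("side","s20",(250,160,310,205),12)
```

```text
t 15.98 ee [0.5593 0.1404 0.0739] zhead 78.62 down [ 3.e-04 -1.e-04 -1.e+00] F [ 1.5 -1.2 -1.4] w 0.163 q [ 0.05  0.46  1.67 -0.    1.   -1.32]
```

View pics/c20.png

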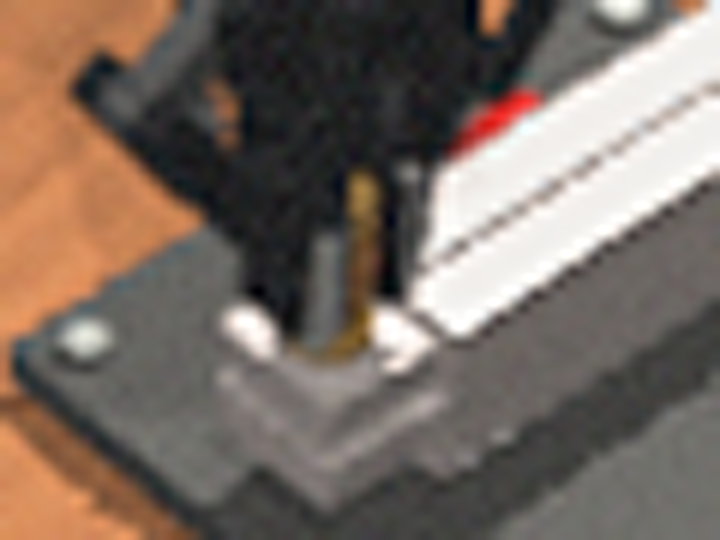

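View pics/s20.png

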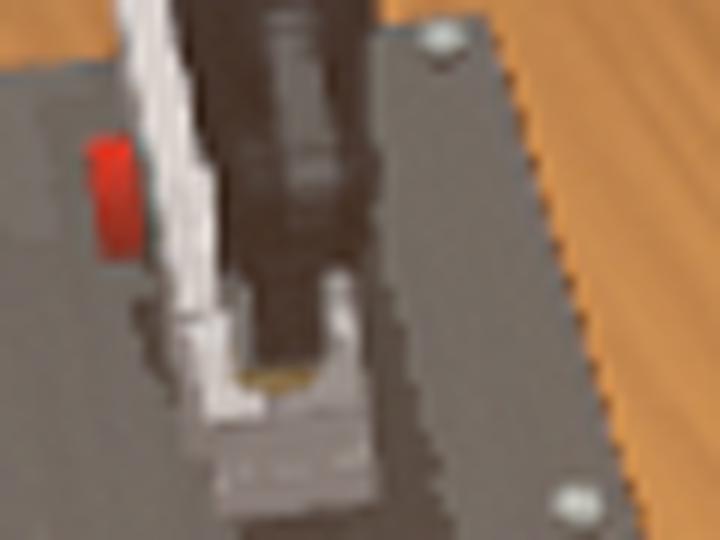

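Collar is at the lug. A little more down, until contact force, then open.

>>> send_rows(
  deltas=[0,0,0.001,0,0,0,0,0,0,0.002,0,0,0,0,0,0,0.002,0,0,0,0],
)

```text
t: 16.33
ee_pos: [0.5596, 0.1403, 0.0736]
orientation: [0.704, -0.069, 0.071, -0.704]
wrist_force: [0.1, -1.8, 6.5]
grip_width: 0.158
```

>>> send_rows(
  deltas=[0.3,0,0,0,0,0,0,0.3,0,0,0,0,0,0,0.3,0,0,0,0,0,0,0.3,0,0,0,0,0,0,0.3,0,0,0,0,0,0],
)

```text
t: 16.75
ee_pos: [0.5587, 0.1406, 0.072]
orientation: [0.704, -0.07, 0.07, -0.704]
wrist_force: [0.0, -0.6, -0.6]
grip_width: 0.298
```

Run:
```python
from h import *
st()
save("scene","c21",(280,160,360,220),9)
```

```text
t 16.75 ee [0.5587 0.1406 0.072 ] zhead 78.63 down [-9.e-04  1.e-04 -1.e+00] F [ 0.  -0.6 -0.6] w 0.298 q [ 0.05  0.47  1.68  0.    1.   -1.32]
```

View pics/c21.png

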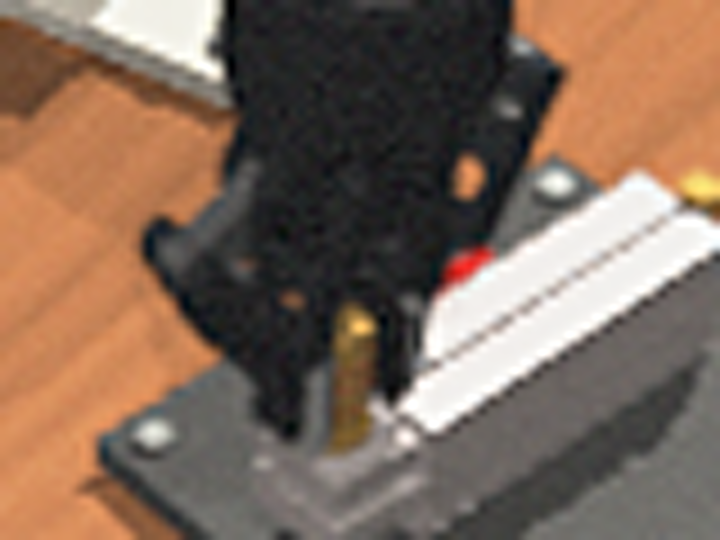

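Opened and clear of the pin. Rise straight up.

>>> send_rows(
  deltas=[0.35,0,-0.02,0,0,0,0,0.4,0,-0.05,0,0,0,0,0.5,0,-0.08,0,0,0,0,1,0,-0.11,0,0,0,0,1,0,-0.13,0,0,0,0,1,0,-0.13,0,0,0,0,1,0,-0.13,0,0,0,0],
)

```text
t: 17.38
ee_pos: [0.5597, 0.1406, 0.2036]
orientation: [-0.703, 0.069, -0.071, 0.704]
wrist_force: [-0.5, -0.1, -0.8]
grip_width: 0.997
```

Run:
```python
from h import *
st()
save("scene","c22",(270,140,390,230),6);save("side","s22",(200,110,330,220),5);save("wrist","w22")
p=m2w(-.0045,0)
for a in (-11.4,168.6): go([*p,.2],a)
```

```text
t 17.38 ee [0.5597 0.1406 0.2036] zhead 78.63 down [ 2.9e-03  2.0e-04 -1.0e+00] F [-0.5 -0.1 -0.8] w 0.997 q [ 0.05  0.33  1.52  0.    1.28 -1.32]
ee [0.5581 0.1404 0.2007] d [-0.0012, 0.0006, 0.0764] rot [0.16, 90.02, -0.1] rows 12.6 q6 -1.32
ee [0.5581 0.1404 0.2007] d [-0.0012, 0.0006, 0.0764] rot [-0.1, -89.98, -0.16] rows 12.6 q6 -1.32
```

View pics/c22.png

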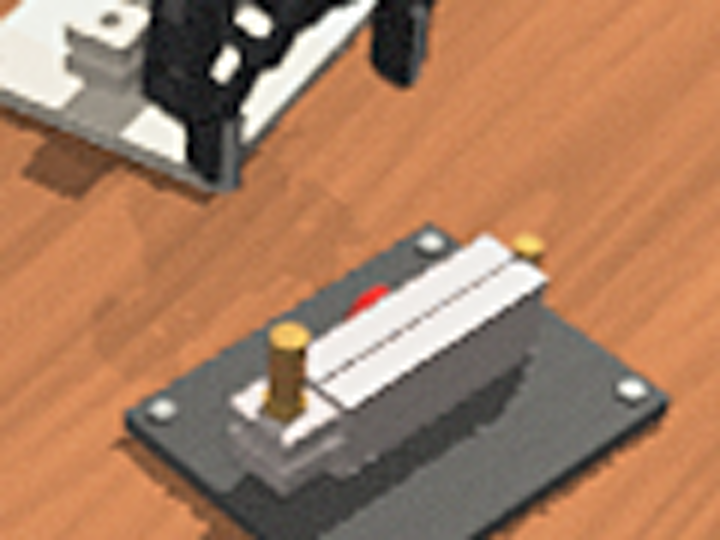

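View pics/s22.png

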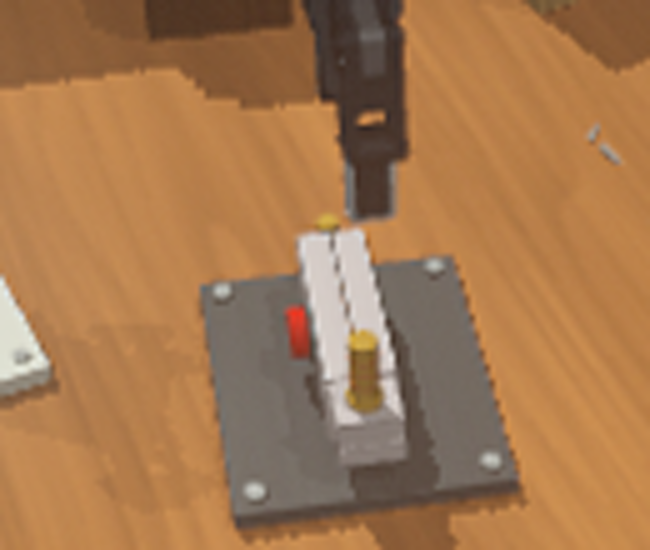

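View pics/w22.png

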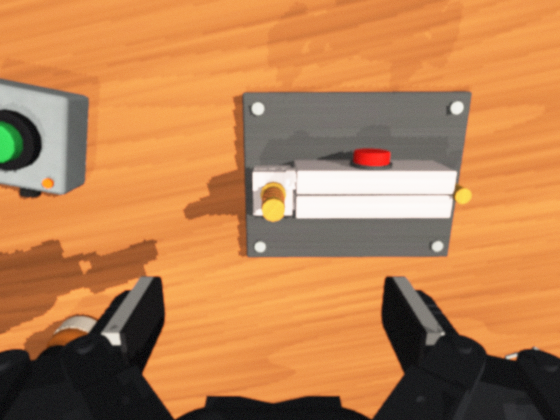

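Pin is home: the collar sits on the lug, upright, and the halves are flush (scene crop 290,340-410). Turning 90° above the pad for the pinch.

```bash
sed -i 's/\[.5764,.2147\]/[.5752,.2158]/' h.py
python3 - <<'E'
from h import *
p=m2w(-.0033,0);print(p)
go([*p,.17],-11.4)
E
```

```text
[0.57196511 0.21645227]
ee [0.5581 0.1404 0.2007] d [-0.0013, 0.0306, 0.0773] rot [0.16, 90.02, -0.1] rows 12.6 q6 -1.32
```

>>> send_rows(
  deltas=[1,-0.001,-0.01,0.04,0,7,0,1,-0.001,-0.01,0.077,0,14,0,1,-0.001,-0.01,0.077,0,21,0,1,-0.001,-0.01,0.077,0,28,0,1,-0.001,-0.01,0.077,0,35,0,1,-0.001,-0.01,0.077,0,42,0,1,-0.001,-0.01,0.077,0,49,0,1,-0.001,-0.01,0.077,0,56,0,1,-0.001,-0.01,0.077,0,63,0,1,-0.001,-0.01,0.077,0,70,0],
)

```text
t: 18.37
ee_pos: [0.5724, 0.216, 0.2102]
orientation: [0.536, -0.463, 0.462, -0.534]
wrist_force: [-0.6, -0.7, 0.2]
grip_width: 1.004
```

Run:
```python
from h import *
st();p=m2w(-.0033,0);go([*p,.15],-11.4)
```

```text
t 18.37 ee [0.5724 0.216  0.2102] zhead 8.28 down [-3.5e-03 -6.0e-04 -1.0e+00] F [-0.6 -0.7  0.2] w 1.004 q [0.18 0.39 1.42 0.   1.34 0.03]
ee [0.5724 0.216  0.2102] d [-0.0005, 0.0602, -0.0002] rot [0.2, 19.68, 0.04] rows 2.7 q6 0.03
```

>>> send_rows(
  deltas=[1,0,0.01,0,0,7,0,1,0,0.03,0,0,14,0,1,0,0.06,0,0,19.7,0,1,0,0.08,0,0,19.7,0,1,0,0.08,0,0,19.7,0,1,0,0.08,0,0,19.7,0,1,0,0.08,0,0,19.7,0],
)

```text
t: 18.95
ee_pos: [0.5737, 0.2162, 0.1326]
orientation: [0.45, -0.546, 0.546, -0.45]
wrist_force: [1.0, 0.1, -0.0]
grip_width: 0.998
```

Run:
```python
from h import *
st();save("wrist","w23");save("scene","c23",(270,120,390,230),6);save("side","s23",(200,110,330,220),5)
st();p=m2w(-.0033,0);go([*p,.030],-11.4)
print("pred pad top",proj("wrist",[*m2w(-.0305,0),.0395]),"corners",[proj("wrist",[*m2w(x,-.060),.059]).round(1) for x in(-.018,0,.018)],[proj("wrist",[*m2w(x,.060),.059]).round(1) for x in(-.018,0,.018)])
```

```text
t 18.95 ee [0.5737 0.2162 0.1326] zhead -11.05 down [ 1.e-04  0.e+00 -1.e+00] F [ 1.   0.1 -0. ] w 0.998 q [ 0.18  0.46  1.52 -0.    1.17  0.37]
t 19.1 ee [0.5743 0.2164 0.1339] zhead -11.06 down [ 2.8e-03  5.0e-04 -1.0e+00] F [ 0.1 -0.8 -0.2] w 1.001 q [ 0.18  0.45  1.52 -0.    1.17  0.37]
ee [0.5743 0.2164 0.1339] d [0.0005, 0.1039, -0.0026] rot [-0.15, 0.34, -0.06] rows 2.5 q6 0.37
pred pad top [224.89648033 213.53018703] corners [array([243.9, 312.2]), array([272. , 312.3]), array([300.1, 312.4])] [array([240.1, 120.8]), array([273.2, 121. ]), array([306.4, 121.2])]
```

View pics/w23.png

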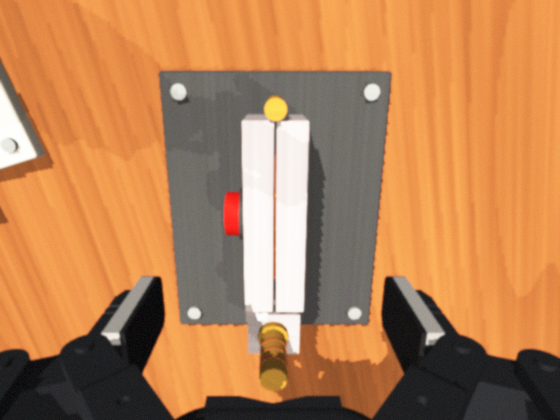

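View pics/s23.png

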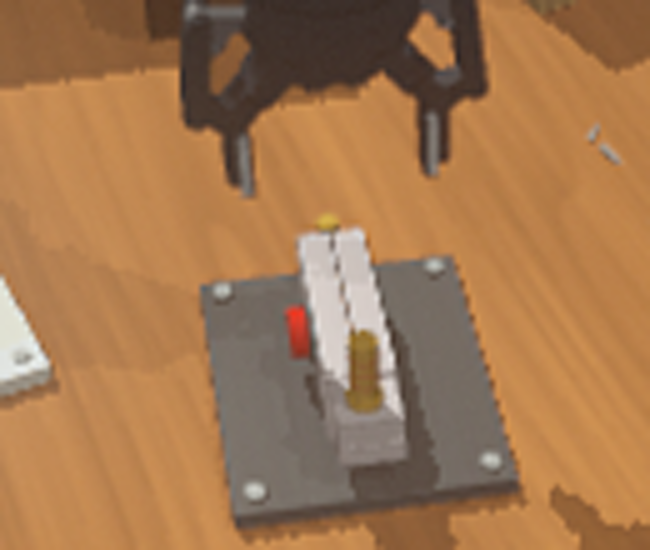

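View pics/c23.png

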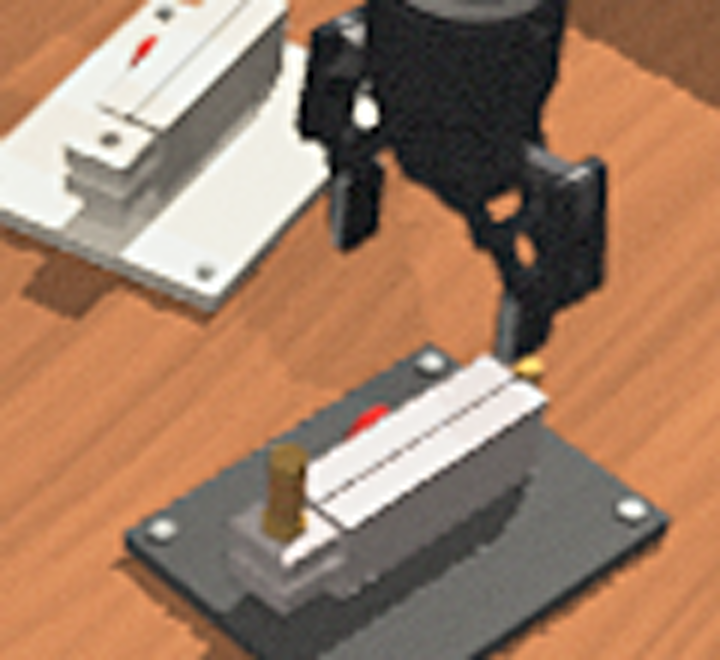

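The wrist view shows pad at (232,213) and halves between 245 and 305, matching the predicted pixels within about 2 px; jaws straddle them. Descend.

>>> send_rows(
  deltas=[1,0,0.03,-0.0016,0,0,0,1,0,0.06,-0.0016,0,0,0,1,0,0.085,-0.0016,0,0,0,1,0,0.1,-0.0016,0,0,0,1,0,0.103,-0.0016,0,0,0,1,0,0.103,-0.0016,0,0,0],
)

```text
t: 19.6
ee_pos: [0.5716, 0.2164, 0.0291]
orientation: [-0.45, 0.546, -0.546, 0.449]
wrist_force: [0.5, 0.5, 0.6]
grip_width: 1.003
```

Run:
```python
from h import *
st();save("wrist","w24");save("scene","c24",(270,120,390,230),6);save("side","s24",(200,110,330,220),5)
```

```text
t 19.6 ee [0.5716 0.2164 0.0291] zhead -11.07 down [-8.e-04 -1.e-04 -1.e+00] F [0.5 0.5 0.6] w 1.003 q [0.18 0.57 1.62 0.   0.95 0.37]
```

View pics/w24.png

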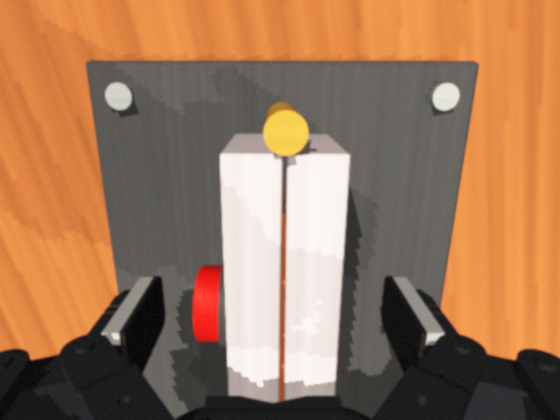

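View pics/s24.png

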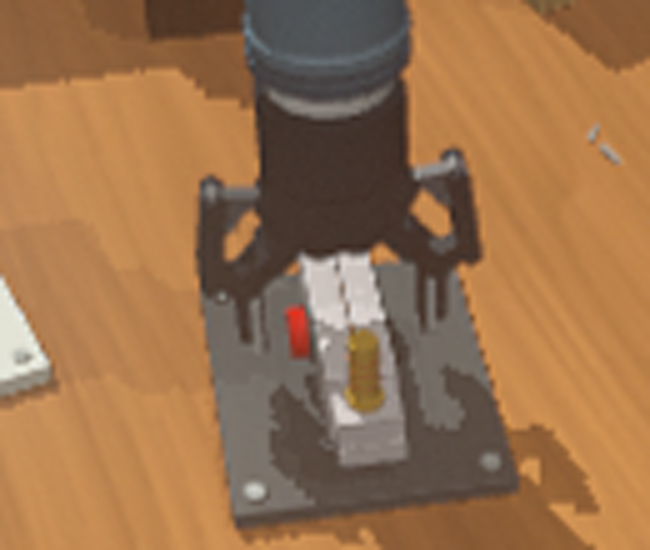

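Jaws straddle pad (px 207,303) and fixed half with clear gaps, in line with the pad. Pinch.

>>> send_rows(
  deltas=[0,0,0,0,0,0,0,0,0,0,0,0,0,0,0,0,0,0,0,0,0,0,0,0,0,0,0,0,0,0,0,0,0,0,0,0,0,0,0,0,0,0,0,0,0,0,0,0,0,0,0,0,0,0,0,0,0,0,0,0,0,0,0,0,0,0,0,0,0,0],
  squeeze=40,
)

```text
t: 20.58
ee_pos: [0.5723, 0.2164, 0.0303]
orientation: [0.449, -0.546, 0.546, -0.45]
wrist_force: [-0.1, -0.8, 6.7]
grip_width: 0.488
```

Run:
```python
from h import *
st();save("wrist","w25");save("scene","c25",(270,120,390,230),6);save("side","s25",(200,110,330,220),5);st()
```

```text
t 20.58 ee [0.5723 0.2164 0.0303] zhead -11.08 down [ 1.3e-03  1.0e-04 -1.0e+00] F [-0.1 -0.8  6.7] w 0.488 q [ 0.18  0.57  1.62 -0.    0.95  0.37]
t 20.73 ee [0.5723 0.2164 0.0303] zhead -11.08 down [ 1.2e-03  1.0e-04 -1.0e+00] F [ 0.1 -1.4  4.4] w 0.485 q [ 0.18  0.57  1.62 -0.    0.95  0.37]
```

View pics/w25.png

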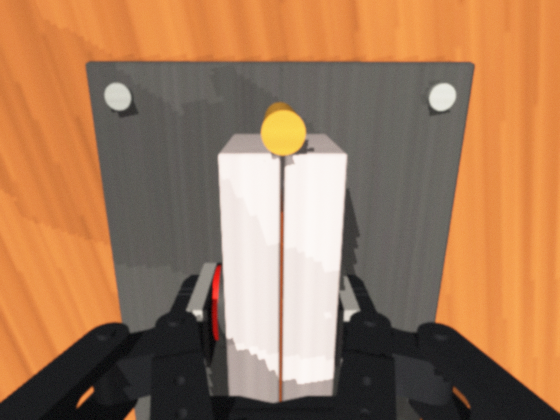

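View pics/s25.png

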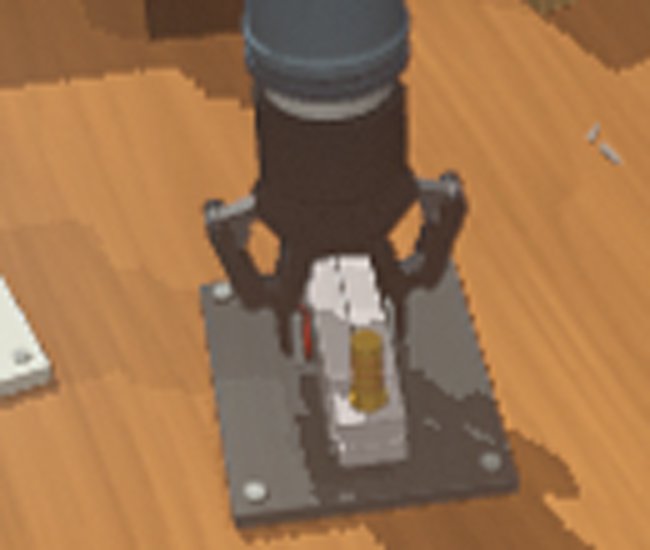

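View pics/c25.png

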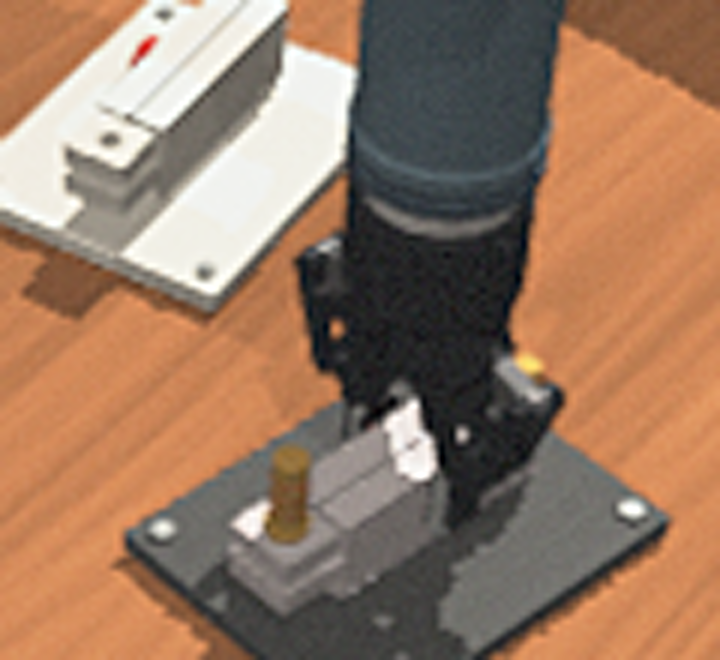

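Opening 0.487 (about 43 mm) means the pad is fully in; red shows only a thin rim between finger and half, and the pin is upright with its collar on the lug. Let it settle, then hand in.

>>> send_rows(
  deltas=[0,0,0,0,0,0,0,0,0,0,0,0,0,0,0,0,0,0,0,0,0,0,0,0,0,0,0,0,0,0,0,0,0,0,0],
)

```text
t: 21.15
ee_pos: [0.5723, 0.2164, 0.0303]
orientation: [0.449, -0.546, 0.546, -0.45]
wrist_force: [0.8, -0.6, 5.2]
grip_width: 0.486
```

Run:
```python
from h import *
st();save("side","s26",(180,130,360,270),4);st()
```

```text
t 21.15 ee [0.5723 0.2164 0.0303] zhead -11.08 down [ 1.2e-03  1.0e-04 -1.0e+00] F [ 0.8 -0.6  5.2] w 0.486 q [ 0.18  0.57  1.62 -0.    0.95  0.37]
t 21.2 ee [0.5723 0.2165 0.0303] zhead -11.08 down [ 1.3e-03  2.0e-04 -1.0e+00] F [ 0.4 -1.1  6.4] w 0.49 q [ 0.18  0.57  1.62 -0.    0.95  0.37]
```

View pics/s26.png

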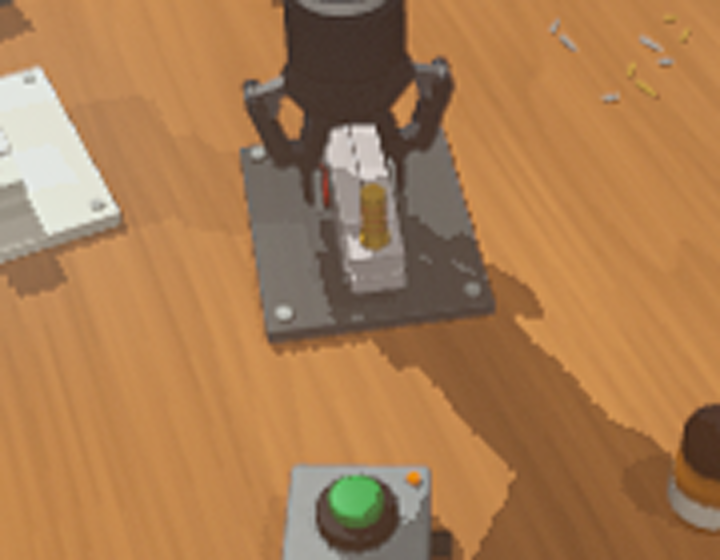

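The button is up, the jig is shut, the pin is home and the pad is pinched, so I hand in.

Run:
```python
from plant import robot
print(robot.sign_off())
```

```text
the job is handed in; nothing more can be done
None
```

I did all the steps in order and handed the job in at about 21 s of the 72 s allowed; no verdict was reported.

- **Green button:** I pressed the left-most button until the wrist force read about 33 N, well above the 5 N needed. Pictures show it back up.
- **Mould jig:** I pushed the swinging half shut until about 15 N built up at the stop.
- **Locking pin:** It went down through both lug holes with almost no force until the collar touched the lug (6.5 N), and I let go. Pictures show the pin upright with its collar on the lug.
- **Red pad:** I pinched the pad against the fixed half with a 40 N grip and was still holding it at hand-in. The opening read about 0.487, close to the 43 mm expected with the pad fully in, though the opening scale is not calibrated to the millimetre.
- **Bystanders:** The punches, the jar and the white look-alike were never touched; the last picture shows the jar in place, but the punches were outside it.

No check failed. The cameras disagreed by 1–3 mm on where the hole was, so I lined up from the wrist view close above it before inserting the pin.

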